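# Lock the medicine jars away in the child-safe rack

### The arm

A 7-joint arm with a two-finger parallel gripper is mounted at the origin on the work surface. World frame = base frame: x ahead of the robot, y to its left, z up, the work surface at z = 0. Lengths are in m, angles in rad, forces in N, time in s.
With the tool pointing down it reaches from about 0.35 to 0.9 m from the base axis. Payload 8.1 kg.
Tool frame: the origin (TCP) lies at the very end of the fingers, on their centre line; the grasp point (between the pads) lies ctrl.tcp_to_grasp behind it (ctrl.tcp_to_grasp is the distance from the TCP to the grasp point, in m); z points along the fingers, x is the direction in which the jaws open and shut, and the axes are right-handed (so a half turn about z gives the same grasp; the last joint's range is limited). The gripper opens to 92 mm and grips with 3 to 60 N. Pads are 19 mm wide; open, the fingers measure 130 mm over their backs; the gripper's body (75 mm by 190 mm) begins 47 mm behind the grasp point.
Start: joints at [1.001, 0.434, 0.025, 1.573, -0.012, 1.134, -0.075], TCP at [0.281, -0.558, 0.227] pointing down, gripper open.
Joint ranges: [-2.62, 2.62], [-0.44, 2.09], [-1.27, 1.32], [0.08, 2.57], [-1.32, 4.46], [0.12, 2], [-2.74, 2.74]. Speed limits (rad/s): [2.22, 2.22, 3.01, 3.01, 3.14, 3.14, 3.14].

### API

Orientations are given as a unit quaternion [w, x, y, z].
In Python, from cell import sensors, cams, ctrl, spotter gives the robot as it stands.
- The arm moves only by the tool apply_moves, never from a script. Its argument "plan" is a list of rows, each a list of 3 entries, a list of its own where there are three numbers: the finger opening in mm, from 0 to 91.8, then the shift along the tool's x, y, z in mm, then the turn, a rotation vector about the tool's x, y, z in degrees. In form: [[jaw, [dx, dy, dz], [rx, ry, rz]], ...]. A call has 1 to 8 rows; each row shifts and turns the pose as measured when the row begins, along the tool's axes as they then stand; what a row does not reach is not made up. A row lasts 1/8 s, in which the tool goes at most 62.5 mm and 10.7 degrees, less where a joint would pass 70% of its speed; a pose out of reach is approached as far as the arm can. A call with a gripper value outside its range is refused whole. The fingers move at their own pace and stop on an object; "grip_force" is the grip in N (left out, the last holds). Time passes only in rows, so rows that do not move let the fingers close. It gives the time, the measured TCP pose, the force and the opening at its end, in the units of the state.
- sensors.get_state(): the state, without advancing time (a new reading comes with each control period).
- cams.camera(name): name is "scene" or "top"; returns (picture, depth): 384x512x3 uint8, red, green, blue; 384x512 float32, m along the optical axis (not along the pixel's ray), 0 where there is no reading.
- cams.camera_info(name): a dict with "intrinsics" (3x3 intrinsics, pixels), "k1" (the pictures are not rectified: a ray, as slopes to the right and down, at radius r is drawn at 1 + k1 r^2 times it, then the intrinsics apply), "R" (3x3) and "t" (3): a world point X has camera coordinates R X + t. Camera axes: x right, y down, z forward; pixel columns grow to the right and rows downward; lengths in m; the calibration is good to about 2 mm. A picture is of the moment at which its call begins. camera_info takes no time and is no camera call.
- ctrl.job_done(): hands the job in, once; it reports no verdict.
Trained networks look in the newest picture that a camera, given by its name, has taken for a name from the list of things; names that differ only in an ending like _2 or _b are one class to them, and where a whole thing is asked for, a point or a joint stands for the part that bears it (a point fixed in the world has none). Each returns a list of dicts, best first, with "conf" (0 to 1); they miss things now and then, are a little off and sometimes report something else, mostly with a low value. They report only what shows in the picture. A call takes as long as a camera call.
- spotter.cut_out(thing, camera): "pixels" (384x512 bool, what is visible of it).
- spotter.place_of(thing, camera): "at" ([x, y, z] in m, in the coordinates of the camera as it stood for that picture, good to about 4 mm: a listed point, or the origin of a listed thing).
The state is a dict: "clock": time; "qpos": joint angles; "joint_velocities": joint speeds; "tau": joint torques, N m; "eef_pos": TCP position; "orientation": TCP orientation; "force": force on the tool from outside, world axes, zero at the start; "wrist_torque": the same for the moment, N m; "finger_gap": finger opening in m.
Only numpy, scipy, OpenCV 4.12 (cv2) and the standard library are available. Lean on these libraries where they do the work, as an engineer would, in place of code of your own. Each camera call takes 0.05 s, during which the arm holds its last target.

### The job

Lock all the red-lidded amber medicine jars away in the white child-safe rack: take the orange key from its block, push it fully home in the brass lock and turn it clockwise as far as it goes to draw the bolt, then slide every red-lidded jar upright in under the slotted roof and round the corner into the side arm, leaving the lane and the corner empty. Then turn the key all the way back so the bolt bars the lane again, and put the key fully back in its block. Leave the black-lidded spice jar where it is.

Things in the scene. Friction and masses are not known exactly. Their poses are not given: they have to be found in the camera images.
- rack: Fixed white rack, 76 mm high; place and yaw vary. Spans its x -80 (front) to 40, y -100 to 192 mm. Origin: on the counter under the corner of the roof's L-shaped slot. Roof: 4 mm plate, 72 to 76 mm above the counter; slot 34 mm wide: lane along rack x from the front edge to the corner, side arm along +y from the corner. No floor. A jar's neck rides in the slot, body below the roof, lid above it.
- entrance (a point): Point on the counter in the middle of the front of the entrance lane (rack x = -80, y = 0 mm); axes as the rack's. The front wall has a gap 70 mm wide here, so an upright jar slides in along rack +x.
- row_end (a point): Point on the counter where a jar's centre stands when it is at the very end of the side arm (rack x = 0, y = 161 mm). The arm takes three jars side by side, for instance with centres at rack y = 156, 104 and 52 mm; a jar is in the arm when its centre is over 35 mm from the corner along y and within 12 mm of the arm's centre line.
- lock_top (a point): Centre of the top face of the brass lock plug, 84 mm above the counter (8 mm above the roof), at rack x = -35, y = -60 mm; axes as the rack's, it does not turn. Plug 36 x 24 mm, 30 mm deep, with a vertical through slot 19 x 9 mm for the key, its mouth flared to 25 x 15 mm over the top 5 mm; at lock joint 0 the slot's long side lies along rack x.
- lock (a joint): Turn of the lock plug, rad: 0 = locked (starts there), grows clockwise seen from above to a stop at 1.6 (slot along rack y, bolt drawn). Stays where left (friction 0.06 N m). Open above 1.35, locked below 0.2. The key has about 0.2 rad of play in the slot either way: turn it that much further than the plug is to go.
- bolt (a joint): Travel of the brass bolt in m, geared to the lock: 0 = across the entrance lane, 0.054 = drawn clear of it towards rack -y.
- bolt_tip (a point): Middle of the end of the brass bolt, a bar 12 x 14 mm lying along rack y under the roof, 43 mm above the counter, at rack x = -45 mm. The tip is at rack y = +20 mm when locked (it stops a jar in the lane) and -34 mm when drawn.
- key: Key, upright in its block at the start. Steel blade 16 mm wide (x), 6 mm thick (y), 26 mm long; above it an orange grip plate 36 mm wide (x), 12 mm thick (y), 34 mm high. Origin: lower end of the blade, z up; shoulder at z = 26, top at 60 mm. 45 g. Half a turn leaves it the same. Fully home, the shoulder rests on the top of the lock plug or block.
- key_block: Fixed wooden block 64 (x) x 54 (y) x 34 mm high with a vertical slot 20 x 10 mm (mouth flared to 26 x 16 mm over the top 5 mm) in the middle of its top, 30 mm deep, long side along block x. Origin: centre of its underside. The key's origin is 8 mm above it when the key is home.
- jar1: Medicine jar, round, upright: amber glass body 50 mm across, 66 mm high with a white label; neck 26 mm across up to 84 mm; red lid 40 mm across from 84 to 110 mm, the place to grip. Origin: centre of its underside. 100 to 200 g, bottom-heavy. May be absent; two or three of jar1 to jar4 are there.
- jar2: Medicine jar, round, upright: amber glass body 50 mm across, 66 mm high with a white label; neck 26 mm across up to 84 mm; red lid 40 mm across from 84 to 110 mm, the place to grip. Origin: centre of its underside. 100 to 200 g, bottom-heavy. May be absent; two or three of jar1 to jar4 are there.
- jar3: Medicine jar, round, upright: amber glass body 50 mm across, 66 mm high with a white label; neck 26 mm across up to 84 mm; red lid 40 mm across from 84 to 110 mm, the place to grip. Origin: centre of its underside. 100 to 200 g, bottom-heavy. May be absent; two or three of jar1 to jar4 are there.
- jar4: Medicine jar, round, upright: amber glass body 50 mm across, 66 mm high with a white label; neck 26 mm across up to 84 mm; red lid 40 mm across from 84 to 110 mm, the place to grip. Origin: centre of its underside. 100 to 200 g, bottom-heavy. May be absent; two or three of jar1 to jar4 are there.
- spice_jar: Bystander: glass spice jar with a black lid, 48 mm across, 95 mm high. Not to be moved.

How it is judged:
By the outcome, as a careful person would: the job done as asked, in the order asked, and still so for the second after the job is handed in, with the robot touching nothing.
Of jar1, jar2, jar3, jar4 only 2 to 3 are there at a start; the rules pass over those that are not, and their reading is None.
At some moment in a run one of jar1, jar2, jar3, jar4 may be knocked a few centimetres aside while the robot is not near it.
It also fails if it takes over 210 s, if anything falls off the work surface, if the arm or the gripper's body presses on something with over 40 N, if the wrist force passes 120 N, or if a joint passes its speed limit or range.

## Working session

There is one attempt and no reset: what is moved stays moved. The work goes in short steps, Python scripts to look and compute and a tool call to move; the robot and the scene stay as the last step left them, time stands still between calls to the robot, and variables do not carry over. Pictures are saved under pics/ and viewed, and the job is handed in when it is done.

Besides the shell and the picture viewer there is one more tool, called after "Request:" in YAML: its name, and indented under it one key for each argument. apply_moves: Moves the arm, as the interface text tells. Its arguments: {"type":"object","properties":{"plan":{"type":"array","items":{"type":"array"}},"grip_force":{"type":"number"}},"required":["plan"]}

```bash
ls; mkdir -p pics
cat > h.py <<'E'
import numpy as np, cv2
from cell import sensors, cams, ctrl, spotter
from scipy.spatial.transform import Rotation as Ro
def shot(n,f):
    p,d=cams.camera(n); cv2.imwrite('pics/'+f,p[:,:,::-1]); return p,d
def w(c,n):
    i=cams.camera_info(n); return np.array(i['R']).T@(np.array(c)-np.array(i['t']))
def proj(X,n):
    i=cams.camera_info(n); c=np.array(i['R'])@np.array(X)+np.array(i['t']); s=c[:2]/c[2]; s=s*(1+i['k1']*(s@s)); K=np.array(i['intrinsics']); return K[:2,:2]@s+K[:2,2]
def cloud(d,n):
    i=cams.camera_info(n);K=np.array(i['intrinsics']);h,wd=d.shape
    u,v=np.meshgrid(np.arange(wd),np.arange(h)); pts=np.stack([u,v],-1).reshape(-1,1,2).astype(float)
    s=cv2.undistortPoints(pts,K,np.array([i['k1'],0,0,0.]),None,None,None,(3,100,1e-9)) if False else cv2.undistortPoints(pts,K,np.array([i['k1'],0,0,0.]))
    s=s.reshape(h,wd,2); c=np.concatenate([s,np.ones((h,wd,1))],-1)*d[...,None]
    return (c-np.array(i['t']))@np.array(i['R'])
def st():
    s=sensors.get_state(); return s
E
python3 - <<'E'
from h import *
s=st(); print(s['clock'],s['eef_pos'],s['orientation'],ctrl.tcp_to_grasp,s['finger_gap'])
for n in ['scene','top']:
    p,d=shot(n,n+'0.png'); i=cams.camera_info(n); print(n,'campos',-np.array(i['R']).T@np.array(i['t']),i['intrinsics'][0][0],i['k1'])
    for t in ['rack','entrance','row_end','lock_top','bolt_tip','key','key_block','jar1','spice_jar']:
        print(t,[(round(r['conf'],2),w(r['at'],n).round(3).tolist()) for r in spotter.place_of(t,n)])
E
```

```text
pics
0.0 [ 0.28096731 -0.55771616  0.22595389] [-3.35690539e-04  8.51458545e-01 -5.24421328e-01 -7.09330832e-04] 0.0188 0.091687777812792
scene campos [0.88835997 0.53336043 1.03937071] 474.99889892160127 0.046288199425222144
rack [(0.68, [0.599, -0.012, -0.001])]
entrance [(0.56, [0.522, -0.01, 0.002])]
row_end [(0.97, [0.613, 0.147, 0.0])]
lock_top [(0.38, [0.426, -0.35, -0.001])]
bolt_tip [(0.51, [0.558, 0.005, 0.046])]
key [(0.48, [0.577, -0.392, 0.009])]
key_block [(0.7, [0.581, -0.392, -0.001])]
jar1 [(0.81, [0.41, 0.261, 0.002]), (0.8, [0.401, -0.208, -0.005]), (0.73, [0.582, -0.387, 0.001]), (0.58, [0.428, -0.351, 0.003])]
spice_jar [(0.88, [0.622, 0.351, 0.002]), (0.67, [0.401, -0.206, -0.004])]
top campos [ 0.32566845 -0.03392678  1.47939974] 471.439131522042 0.036791349009970074
rack [(0.9, [0.603, -0.018, 0.004]), (0.58, [0.405, 0.261, 0.002])]
entrance [(0.94, [0.519, -0.011, -0.003])]
row_end [(0.96, [0.604, 0.137, 0.0]), (0.5, [0.556, 0.008, 0.043])]
lock_top [(0.66, [0.563, -0.075, 0.081])]
bolt_tip [(0.54, [0.561, 0.009, 0.043])]
key [(0.61, [0.581, -0.391, 0.011])]
key_block [(0.93, [0.577, -0.393, 0.001])]
jar1 [(0.82, [0.4, -0.206, 0.002]), (0.8, [0.409, 0.256, -0.001]), (0.73, [0.419, -0.352, 0.003])]
spice_jar [(0.77, [0.62, 0.343, -0.002])]
```

View pics/top0.png

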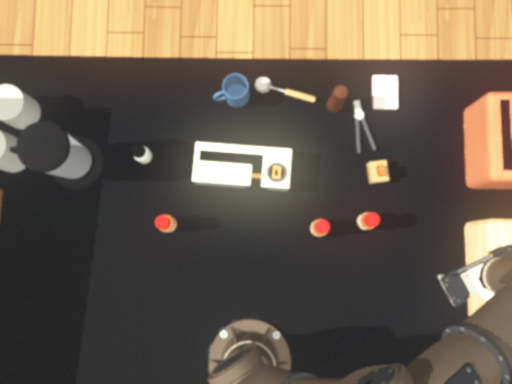

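View pics/scene0.png

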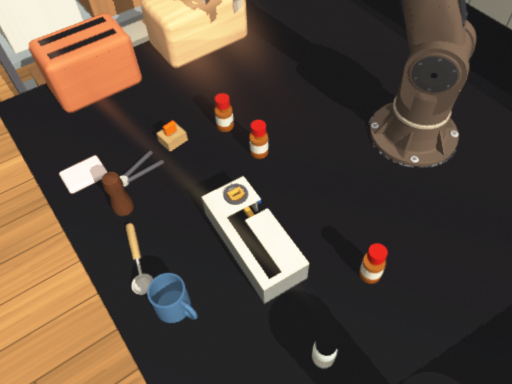

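```bash
cat > m.py <<'E'
from h import *
def plane(mask,n,z):
    i=cams.camera_info(n);K=np.array(i['intrinsics']);v,u=np.nonzero(mask)
    return px2w(np.stack([u,v],-1),n,z)
def px2w(px,n,z):
    i=cams.camera_info(n);K=np.array(i['intrinsics']);R=np.array(i['R']);t=np.array(i['t'])
    s=cv2.undistortPoints(np.array(px,float).reshape(-1,1,2),K,np.array([i['k1'],0,0,0.])).reshape(-1,2)
    r=np.c_[s,np.ones(len(s))]@R; c=-R.T@t
    return c+r*((z-c[2])/r[:,2])[:,None]
E
python3 - <<'E'
from m import *
for n in ['top','scene']:
    p,d=cams.camera(n); C=cloud(d,n)
    for t,lo,hi in [('rack',.068,.080),('key_block',.030,.038),('key',.060,.075)]:
        for r in spotter.cut_out(t,n)[:1]:
            m=r['pixels']; P=C[m]; P=P[(P[:,2]>lo)&(P[:,2]<hi)]
            rc=cv2.minAreaRect((P[:,:2]*1000).astype(np.float32)); print(n,t,round(r['conf'],2),m.sum(),len(P),np.round(P[:,2].mean() if len(P) else 0,4),rc)
    for r in spotter.cut_out('jar1',n):
        m=r['pixels']; P=C[m]; P=P[P[:,2]>.1]
        if len(P): print('jar',len(P),cv2.minEnclosingCircle((P[:,:2]*1000).astype(np.float32)))
    big=cv2.resize(p,None,fx=4,fy=4,interpolation=cv2.INTER_CUBIC)
    a=(130*4,205*4,175*4,410*4) if n=='top' else (100*4,310*4,140*4,320*4)
    c=big[a[0]:a[1],a[2]:a[3]]; s=min(800/c.shape[1],600/c.shape[0]); cv2.imwrite(f'pics/{n}_crop.png',cv2.resize(c,None,fx=s,fy=s)[:,:,::-1])
E
```

```text
top rack 0.76 3050 2350 0.0756 ((581.563232421875, 31.181777954101562), (292.0137023925781, 123.67866516113281), 86.24039459228516)
top key_block 0.79 348 222 0.0342 ((575.4249877929688, -393.1388854980469), (63.87936782836914, 54.70927429199219), 7.004578113555908)
top key 0.54 71 50 0.067 ((573.3646240234375, -392.79217529296875), (31.994508743286133, 13.093768119812012), 5.452474594116211)
jar 153 ((366.61236572265625, 121.96420288085938), 161.17828369140625)
jar 161 ((376.5553894042969, -202.78965759277344), 176.36378479003906)
jar 159 ((368.39892578125, -128.27760314941406), 103.57601165771484)
scene rack 0.91 5408 3771 0.076 ((585.10986328125, 32.61522674560547), (295.185546875, 121.26411437988281), 86.57361602783203)
scene key_block 0.94 408 194 0.0334 ((580.0362548828125, -388.7760925292969), (64.02513885498047, 60.94673538208008), 9.440574645996094)
scene key 0.44 135 55 0.0661 ((579.4727783203125, -387.20538330078125), (35.25250244140625, 14.69607925415039), 4.933298587799072)
jar 276 ((639.283935546875, 390.6739501953125), 287.0511779785156)
jar 149 ((650.7258911132812, 84.13175964355469), 508.20904541015625)
```

View pics/top_crop.png

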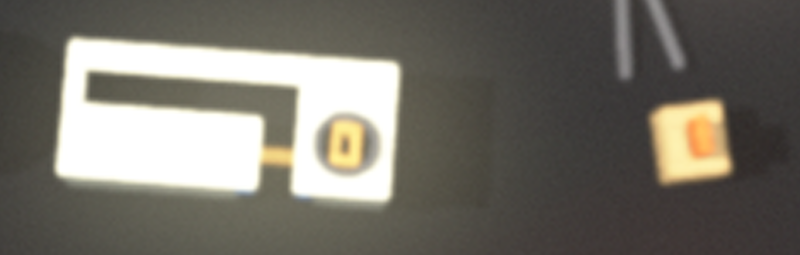

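View pics/scene_crop.png

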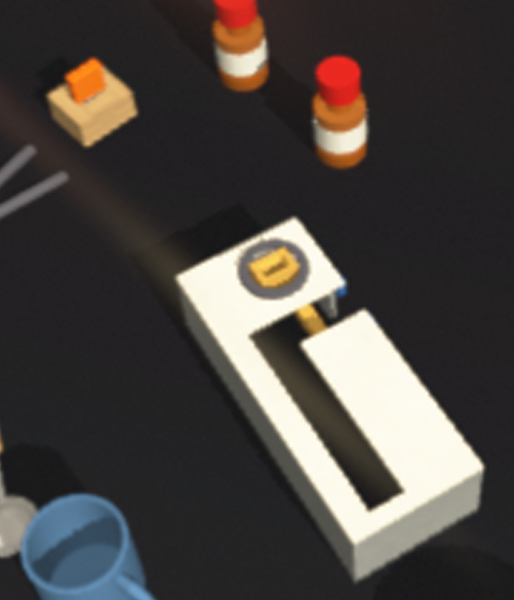

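```bash
cat > fit.py <<'E'
from m import *
from scipy.optimize import minimize
from scipy.ndimage import map_coordinates
def projN(X,n):
    i=cams.camera_info(n); c=X@np.array(i['R']).T+np.array(i['t']); s=c[:,:2]/c[:,2:]; r2=(s**2).sum(1,keepdims=True); s=s*(1+i['k1']*r2); K=np.array(i['intrinsics']); return s@K[:2,:2].T+K[:2,2]
g=np.arange(-130,225,2.)
X,Y=np.meshgrid(g,g,indexing='ij'); X=X.ravel();Y=Y.ravel()
inr=(X>-80)&(X<40)&(Y>-100)&(Y<192)
slot=((X<17)&(np.abs(Y)<17))|((np.abs(X)<17)&(Y>-17)&(Y<178))
lock=np.hypot(X+35,Y+60)<28
def fit(n,p):
    G=cv2.GaussianBlur(p,(0,0),1).min(2).astype(float); G=np.clip(G,0,200)/200
    lab=np.where(inr&~slot,1.,-1.)
    use=~lock&(X>-88)&(X<48)&(Y>-108)&(Y<200)
    bolt=(X>-55)&(X<-35)&(np.abs(Y)<22); use&=~bolt
    if n=='scene': use&=~((X>40)|(Y>192))
    else: use&=~(X<-80)
    def c(v):
        a=v[2]; R=np.array([[np.cos(a),-np.sin(a)],[np.sin(a),np.cos(a)]]); P=np.c_[X,Y][use]@R.T+v[:2]
        u=projN(np.c_[P/1000,np.full(len(P),.076)],n)
        return ((map_coordinates(G,[u[:,1],u[:,0]],order=1)-(lab[use]>0))**2).mean()
    best=None
    for s in [(600,-15,-.063),(603,-12,-.06),(598,-18,-.07)]:
        r=minimize(c,s,method='Nelder-Mead',options=dict(initial_simplex=np.array(s)+np.array([[0,0,0],[5,0,0],[0,5,0],[0,0,.03]])))
        if best is None or r.fun<best.fun: best=r
    return best
if __name__=='__main__':
  for n in ['top','scene']:
    p,d=cams.camera(n); r=fit(n,p); print(n,r.x[:2].round(2),np.degrees(r.x[2]).round(2),r.fun)
    hsv=cv2.cvtColor(p,cv2.COLOR_RGB2HSV)
    m=cv2.inRange(hsv,(5,215,150),(16,255,255)); 
    c=projN(np.array([[.578,-.391,.06]]),n)[0]; z=np.zeros_like(m); cv2.circle(z,tuple(int(q) for q in c),9,255,-1); m&=z
    print(m.astype(bool).sum()); 
    if m.any():
        P=plane(m>0,n,.068); print(n,'key',cv2.minAreaRect((P[:,:2]*1000).astype(np.float32)),P.mean(0).round(4))
E
python3 fit.py
```

```text
top [605.89 -14.49] -3.09 0.17128897900855172
0
scene [600.92 -15.75] -4.06 0.07331468623065138
117
scene key ((583.0523071289062, -376.7840270996094), (42.907249450683594, 33.606388092041016), 77.02716827392578) [ 0.5836 -0.3769  0.068 ]
```

```bash
cat > fit2.py <<'E'
from fit import *
import sys
V=[]
for n in ['top','scene']:
    p,d=cams.camera(n)
    G0=p.min(2); print(n,np.percentile(G0,[5,50,99]))
    t=110 if n=='top' else 120
    q=np.repeat(((G0>t)*200).astype(np.uint8)[:,:,None],3,2)
    r=fit(n,q); print(n,r.x[:2].round(2),np.degrees(r.x[2]).round(2),r.fun)
    v=r.x;a=v[2]; R=np.array([[np.cos(a),-np.sin(a)],[np.sin(a),np.cos(a)]])
    big=cv2.resize(p,None,fx=4,fy=4,interpolation=cv2.INTER_CUBIC)
    for poly in [[(-80,-100),(40,-100),(40,192),(-80,192)],[(-80,-17),(17,-17),(17,178),(-17,178),(-17,17),(-80,17)]]:
        P=np.array(poly,float)@R.T+v[:2]; u=projN(np.c_[P/1000,np.full(len(P),.076)],n)
        cv2.polylines(big,[((u+.5)*4).astype(np.int32)],True,(255,0,0),1)
    c=projN(np.array([[.58,.03,.07]]),n)[0]*4; c=c.astype(int)
    b=big[c[1]-250:c[1]+250,c[0]-300:c[0]+300]; cv2.imwrite(f'pics/fit_{n}.png',b[:,:,::-1])
E
python3 fit2.py
```

```text
top [ 38.  57. 255.]
top [605.13 -16.61] -3.17 0.11644559111122922
scene [ 25.  34. 236.]
scene [602.07 -15.33] -3.68 0.051308353975288414
```

Run:
```python
import cv2,numpy as np
a=cv2.imread('pics/fit_top.png');b=cv2.imread('pics/fit_scene.png')
cv2.imwrite('pics/fit_both.png',cv2.resize(np.hstack([a[100:400],b[:]]) if 0 else np.vstack([a[100:400],b]),(450,600)))
```

```text
(no output)
```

View pics/fit_top.png

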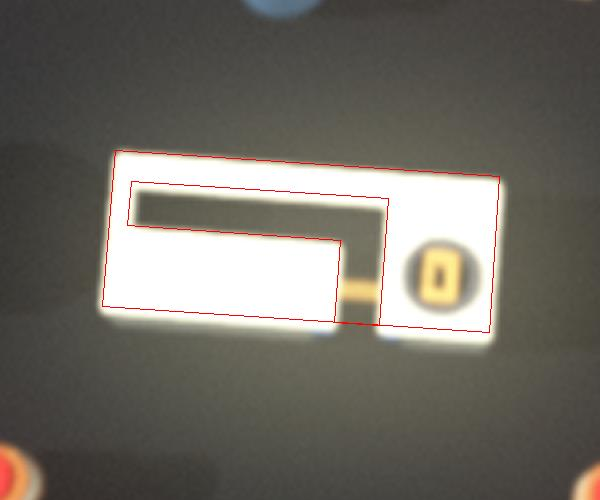

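View pics/fit_scene.png

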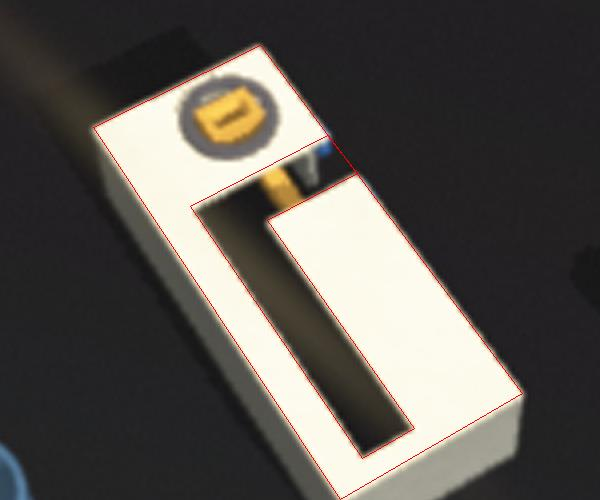

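```bash
cat > kb.py <<'E'
from fit import projN
from m import *
import sys
x,y,a=map(float,sys.argv[1:4]); out=[]
R=np.array([[np.cos(np.radians(a)),-np.sin(np.radians(a))],[np.sin(np.radians(a)),np.cos(np.radians(a))]])
for n in ['scene','top']:
    p,d=cams.camera(n); f=10; c=projN(np.array([[.578,-.391,.034]]),n)[0].astype(int)
    b=p[c[1]-28:c[1]+28,c[0]-28:c[0]+28]; b=cv2.resize(b,None,fx=f,fy=f,interpolation=cv2.INTER_CUBIC)[:, :, ::-1].copy()
    for L,W,z,col in [(64,54,34,(255,0,0)),(36,12,68,(0,255,0)),(36,12,34,(0,255,255))]:
        P=np.array([(-L,-W),(L,-W),(L,W),(-L,W)])/2@R.T+[x,y]; u=projN(np.c_[P,np.full(4,z)]/1000,n)
        cv2.polylines(b,[((u-c+28+.5)*f).astype(np.int32)],True,col,1)
    out.append(cv2.resize(b,(400,400)))
cv2.imwrite('pics/'+sys.argv[4],np.hstack(out))
E
python3 kb.py 578 -390 6 kb1.png
```

```text
(no output)
```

View pics/kb1.png

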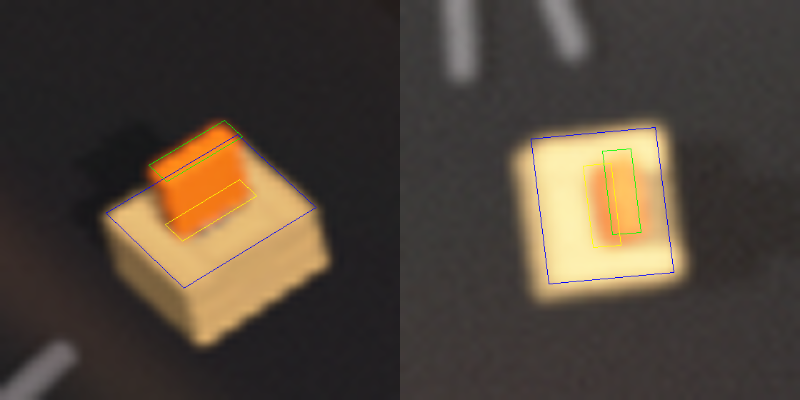

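```bash
cat > go.py <<'E'
from h import *
def go(x,y,z,ang,jit=None):
    """target TCP mm, tool-x heading deg (world), tool pointing down. prints shift in tool axes mm and rotvec deg"""
    s=st(); q=s['orientation']; R=Ro.from_quat([q[1],q[2],q[3],q[0]])
    a=np.radians(ang); c,sn=np.cos(a),np.sin(a)
    T=Ro.from_matrix(np.array([[c,sn,0],[sn,-c,0],[0,0,-1.]]))
    d=R.inv().apply(np.array([x,y,z])-s['eef_pos']*1000); rv=(R.inv()*T).as_rotvec(degrees=True)
    X=R.as_matrix()[:,0]
    print('shift',d.round(1),'rot',rv.round(2),'| tcp',(s['eef_pos']*1000).round(1),'head',np.degrees(np.arctan2(X[1],X[0])).round(2),'j7',round(s['qpos'][6],2),'t',round(s['clock'],2),'F',np.round(s['force'],1),'gap',round(s['finger_gap']*1000,1))
if __name__=='__main__':
    import sys; a=list(map(float,sys.argv[1:])); go(*a[:4])
E
python3 go.py 576 -391 100 96; python3 go.py 576 -391 100 -84; python3 -c "
from h import *
print(st()['qpos'])"
```

```text
shift [ -16.7 -338.4  126.7] rot [   0.     -0.   -159.26] | tcp [ 281.3 -558.2  226.7] head -63.26 j7 -0.08 t 1.8 F [ 0.2 -0.4  0.4] gap 92.0
shift [ -16.7 -338.4  126.7] rot [-0.   -0.   20.74] | tcp [ 281.3 -558.2  226.7] head -63.26 j7 -0.08 t 1.8 F [ 0.2 -0.4  0.4] gap 92.0
[ 1.00139839  0.43451234  0.02499405  1.57320974 -0.01162065  1.1339904
 -0.07511954]
```

Request:
apply_moves:
  plan:
    - [60,[0,-50,0],[0,0,0]]
    - [60,[0,-50,0],[0,0,0]]
    - [60,[0,-50,0],[0,0,0]]
    - [60,[0,-50,0],[0,0,0]]
    - [60,[0,-50,0],[0,0,0]]
    - [60,[-5,-50,0],[0,0,0]]
    - [60,[-5,-25,0],[0,0,0]]
    - [60,[0,0,20],[0,0,-10]]

```text
clock: 2.8
eef_pos: [0.5765, -0.4001, 0.2071]
orientation: [0.001, 0.894, -0.449, 0.002]
force: [-0.9, -0.8, -1.1]
finger_gap: 0.0601
```

Request:
apply_moves:
  plan:
    - [60,[0,0,0],[0,0,-10.5]]
    - [60,[0,0,0],[0,0,-10.5]]
    - [60,[0,0,0],[0,0,-10.5]]
    - [60,[0,0,0],[0,0,-10.5]]
    - [60,[0,0,0],[0,0,-10.5]]
    - [60,[0,0,0],[0,0,-10.5]]
    - [60,[0,0,0],[0,0,-10.5]]
    - [60,[0,0,0],[0,0,-10.5]]

```text
clock: 3.8
eef_pos: [0.5762, -0.3987, 0.2039]
orientation: [-0.0, 0.96, 0.28, -0.001]
force: [-0.2, -0.1, -0.2]
finger_gap: 0.0597
```

Request:
apply_moves:
  plan:
    - [60,[0,0,0],[0,0,-10.5]]
    - [60,[0,0,0],[0,0,-10.5]]
    - [60,[0,0,0],[0,0,-10.5]]
    - [60,[0,0,0],[0,0,-10.5]]
    - [60,[0,0,0],[0,0,-10.5]]
    - [60,[0,0,0],[0,0,-10.5]]

```text
clock: 4.55
eef_pos: [0.5755, -0.3998, 0.2034]
orientation: [-0.001, 0.663, 0.749, -0.001]
force: [0.3, 0.2, 0.4]
finger_gap: 0.0599
```

```bash
python3 go.py 576 -391 130 96
```

```text
shift [ 8.7  1.7 73.4] rot [-0.15  0.02  1.  ] | tcp [ 575.5 -399.8  203.4] head 97.0 j7 1.91 t 4.55 F [0.3 0.2 0.4] gap 59.9
```

Request:
apply_moves:
  plan:
    - [60,[8.7,1.7,40],[0,0,1]]
    - [60,[0,0,40],[0,0,0]]
    - [50,[0,0,40],[0,0,0]]
    - [40,[0,0,0],[0,0,0]]

```text
clock: 5.05
eef_pos: [0.576, -0.3923, 0.0809]
orientation: [0.0, 0.669, 0.743, -0.001]
force: [-0.3, -0.8, 0.6]
finger_gap: 0.0443
```

```bash
python3 go.py 576 -391 40 96; python3 kb.py 578 -390 6 kb2.png
```

```text
shift [ 1.4  0.1 40.9] rot [-0.07  0.09  0.05] | tcp [ 576.  -392.3   80.9] head 96.05 j7 1.82 t 5.05 F [-0.3 -0.8  0.6] gap 44.3
```

View pics/kb2.png

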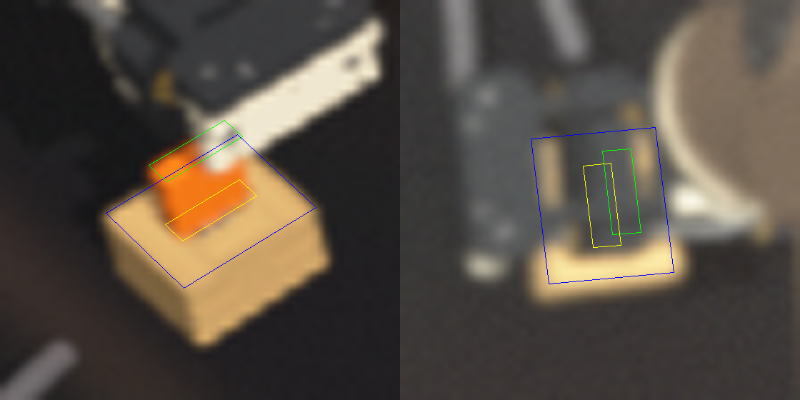

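Request:
apply_moves:
  plan:
    - [40,[1.4,0,21],[0,0,0]]
    - [40,[0,0,20],[0,0,0]]
    - [40,[0,0,0],[0,0,0]]

```text
clock: 5.52
eef_pos: [0.581, -0.393, 0.0457]
orientation: [0.006, 0.669, 0.743, 0.0]
force: [0.1, -0.2, 0.6]
finger_gap: 0.0401
```

```bash
python3 go.py 576 -391 40 96; python3 kb.py 578 -390 6 kb3.png
```

```text
shift [ 2.6 -4.8  5.7] rot [0.51 0.49 0.  ] | tcp [ 581.  -393.    45.7] head 96.0 j7 1.79 t 5.53 F [ 0.1 -0.2  0.6] gap 40.1
```

View pics/kb3.png

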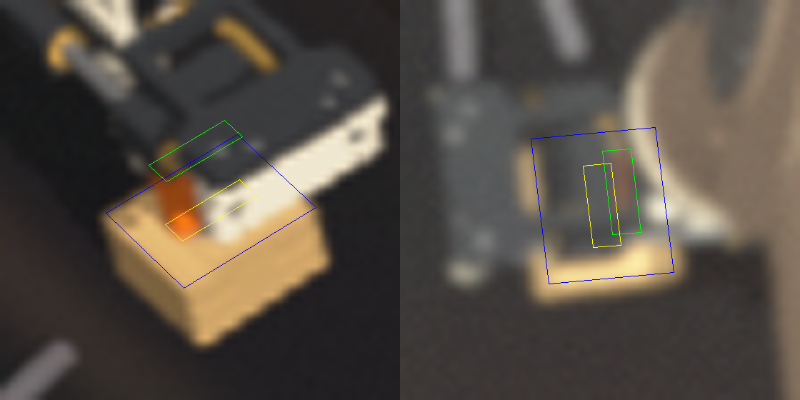

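```bash
python3 -c "
from h import *
print(st()['qpos'].round(3),st()['joint_velocities'].round(3),st()['tau'].round(1))"
```

```text
[ 0.879  0.805 -0.614  1.511  0.528  0.98   1.792] [ 0.003 -0.01  -0.004 -0.009 -0.003  0.003  0.   ] [  0.1 -81.2 -13.1 -24.8   0.1  -0.   -0. ]
```

Request:
apply_moves:
  plan:
    - [40,[2.6,-4.8,5.7],[0.5,0.5,0]]
    - [40,[0,0,0],[0,0,0]]

```text
clock: 5.88
eef_pos: [0.5772, -0.3913, 0.0422]
orientation: [0.001, 0.669, 0.743, 0.001]
force: [-0.4, -0.5, 0.2]
finger_gap: 0.0401
```

```bash
python3 go.py 576 -391 40 96; python3 kb.py 578 -390 6 kb4.png
```

```text
shift [ 0.5 -1.2  2.2] rot [ 0.15  0.06 -0.  ] | tcp [ 577.2 -391.3   42.2] head 96.0 j7 1.79 t 5.88 F [-0.4 -0.5  0.2] gap 40.1
```

View pics/kb4.png

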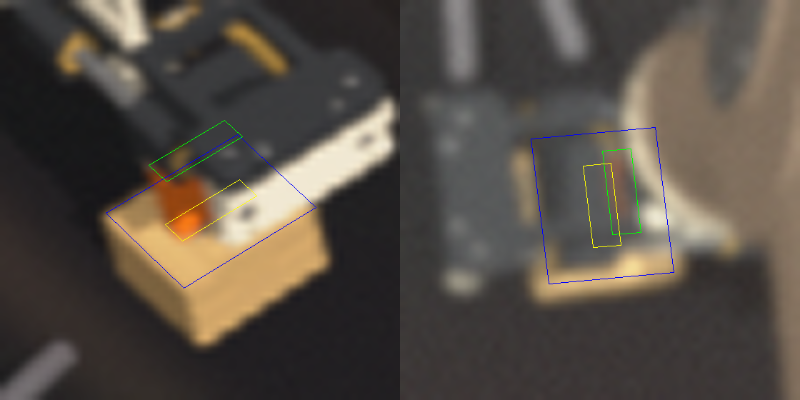

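Request:
apply_moves:
  plan:
    - [30,[0.5,-1.2,2],[0,0,0]]
    - [24,[0,0,0],[0,0,0]]
    - [20,[0,0,0],[0,0,0]]
    - [17,[0,0,0],[0,0,0]]
    - [17,[0,0,0],[0,0,0]]
  grip_force: 5

```text
clock: 6.6
eef_pos: [0.577, -0.3911, 0.0413]
orientation: [0.002, 0.669, 0.743, 0.001]
force: [0.1, 0.8, 0.4]
finger_gap: 0.0176
```

```bash
python3 go.py 576 -391 40 96; python3 kb.py 578 -390 6 kb5.png
```

```text
shift [ 0.2 -1.   1.2] rot [0.27 0.13 0.01] | tcp [ 577.  -391.1   41.3] head 96.01 j7 1.79 t 6.6 F [0.1 0.8 0.4] gap 17.6
```

View pics/kb5.png

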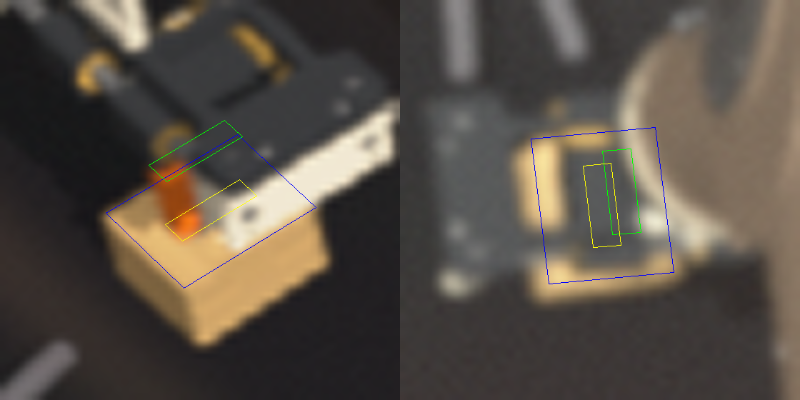

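Gap 17.6 with the key between the fingers; no contact force yet. Close in small steps.

Request:
apply_moves:
  plan:
    - [14,[0,-1,1],[0.2,0,0]]
    - [12,[0,0,0],[0,0,0]]
    - [11,[0,0,0],[0,0,0]]
    - [9,[0,0,0],[0,0,0]]
  grip_force: 6

```text
clock: 7.2
eef_pos: [0.5759, -0.3913, 0.0402]
orientation: [0.001, 0.669, 0.743, -0.0]
force: [0.6, 0.2, -0.2]
finger_gap: 0.0119
```

```bash
python3 go.py 576 -391 40 96;python3 -c "
from h import *
print(st()['wrist_torque'])"
```

```text
shift [0.2 0.1 0.2] rot [0.05 0.13 0.  ] | tcp [ 575.9 -391.3   40.2] head 96.0 j7 1.79 t 7.2 F [ 0.6  0.2 -0.2] gap 11.9
[ 0.08406317 -0.13872605 -0.02628873]
```

Request:
apply_moves:
  plan:
    - [5,[0,0,0],[0,0,0]]
    - [5,[0,0,-10],[0,0,0]]
    - [5,[0,0,-15],[0,0,0]]
    - [5,[0,0,-30],[0,0,0]]
    - [5,[0,0,-40],[0,0,0]]
    - [5,[0,0,-40],[0,0,0]]
    - [5,[0,0,0],[0,0,0]]
  grip_force: 30

```text
clock: 8.07
eef_pos: [0.5766, -0.3906, 0.1849]
orientation: [0.003, 0.669, 0.743, 0.0]
force: [0.3, 0.6, -0.5]
finger_gap: 0.012
```

```bash
python3 go.py 561 -73 170 86; python3 -c "
from h import *
for n in ['scene','top']:
    p,d=shot(n,n+'k.png'); C=cloud(d,n)
    c=proj(st()['eef_pos'],n);print(c)
    for t in ['key']:
        print([(round(r['conf'],2),w(r['at'],n).round(3)) for r in spotter.place_of(t,n)])
    c=c.astype(int);b=cv2.resize(p[c[1]-30:c[1]+30,c[0]-30:c[0]+30],None,fx=6.6,fy=6.6,interpolation=cv2.INTER_CUBIC)[:,:,::-1]; cv2.imwrite('pics/%sk_c.png'%n,b)
a=[cv2.imread('pics/%sk_c.png'%n) for n in ['scene','top']]; cv2.imwrite('pics/k_c.png',np.hstack(a))
"
```

```text
shift [317.5  17.9  13.8] rot [ 0.24  0.18 10.05] | tcp [ 576.6 -390.6  184.9] head 96.05 j7 1.87 t 8.07 F [ 0.3  0.6 -0.5] gap 12.0
[161.62340401  92.26601231]
[(0.58, array([ 0.577, -0.389,  0.154]))]
[390.72031053 162.80500025]
[]
```

View pics/k_c.png

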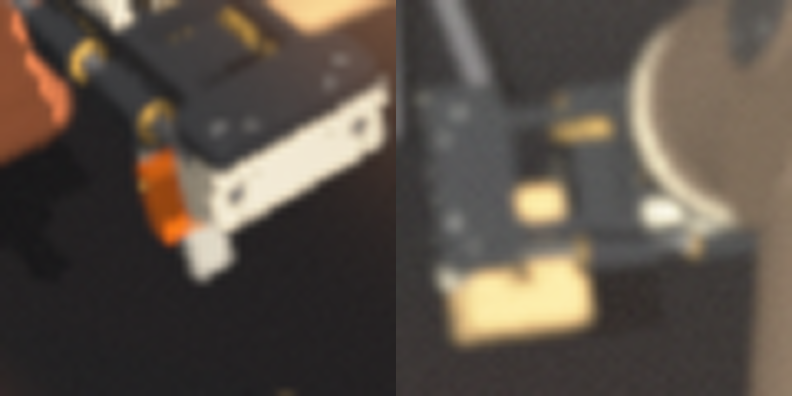

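Request:
apply_moves:
  plan:
    - [5,[50,3,0],[0,0,0]]
    - [5,[50,3,0],[0,0,0]]
    - [5,[50,3,0],[0,0,0]]
    - [5,[50,3,0],[0,0,0]]
    - [5,[50,3,0],[0,0,0]]
    - [5,[50,3,0],[0,0,0]]
    - [5,[15,0,10],[0,0,9.7]]
    - [5,[0,0,10],[0,0,0]]

```text
clock: 9.28
eef_pos: [0.5522, -0.066, 0.1496]
orientation: [-0.008, 0.731, 0.683, -0.004]
force: [-0.4, -1.3, -0.0]
finger_gap: 0.0116
```

```bash
python3 go.py 561.3 -74.3 140 86.3
```

```text
shift [-7.7  9.8  9.4] rot [-1.03 -0.28 -0.19] | tcp [552.2 -66.  149.6] head 86.11 j7 1.18 t 9.28 F [-0.4 -1.3 -0. ] gap 11.6
```

Request:
apply_moves:
  plan:
    - [5,[-7.7,9.8,9],[-1,-0.3,-0.2]]
    - [5,[0,0,0],[0,0,0]]
    - [5,[0,0,0],[0,0,0]]

```text
clock: 9.65
eef_pos: [0.5611, -0.0786, 0.1376]
orientation: [-0.001, 0.728, 0.685, -0.002]
force: [0.0, -0.3, -1.2]
finger_gap: 0.0118
```

```bash
cat > lk.py <<'E'
from fit import projN
from m import *
from go import go
import sys
go(561.3,-74.3,float(sys.argv[2]),86.3)
s=st(); q=s['orientation']; Rt=Ro.from_quat([q[1],q[2],q[3],q[0]]).as_matrix()
a=np.radians(-3.68); Rr=np.array([[np.cos(a),-np.sin(a),0],[np.sin(a),np.cos(a),0],[0,0,1]]); O=np.array([602.07,-15.33,0])
bias=np.array([2.,1.3,0]) # scene = FK + bias
out=[]
for n in ['scene']:
    p,d=cams.camera(n); f=12; c=projN(np.array([[.563,-.073,.1]]),n)[0].astype(int)
    b=p[c[1]-25:c[1]+25,c[0]-33:c[0]+33]; b=cv2.resize(b,None,fx=f,fy=f,interpolation=cv2.INTER_CUBIC)[:, :, ::-1].copy()
    def box(P,col):
        u=projN(P/1000,n); cv2.polylines(b,[((u-c+[33,25]+.5)*f).astype(np.int32)],True,col,1)
    for L,W,z in [(16,6,0),(16,6,26),(36,12,26),(36,12,60)]:
        # key frame: key y along tool x, key z = -tool z ; tcp at key z 32.2
        P=np.array([(-L/2,-W/2),(L/2,-W/2),(L/2,W/2),(-L/2,W/2)])
        X=s['eef_pos']*1000+bias+(P[:,1:2]*Rt[:,0]+P[:,:1]*Rt[:,1]+(32.2-z)*Rt[:,2]); box(X,(0,255,0))
    for L,W,z in [(36,24,84),(25,15,84)]:
        P=np.array([(-L/2,-W/2),(L/2,-W/2),(L/2,W/2),(-L/2,W/2)])
        X=np.c_[P,np.full(4,z)]+[-35,-60,0]; box(X@Rr.T+O,(255,0,0))
cv2.imwrite('pics/'+sys.argv[1],b)
E
python3 lk.py lk1.png 120
```

```text
shift [ 4.4 -0.  17.6] rot [-0.17  0.1   0.2 ] | tcp [561.1 -78.6 137.6] head 86.5 j7 1.19 t 9.65 F [ 0.  -0.3 -1.2] gap 11.8
```

View pics/lk1.png

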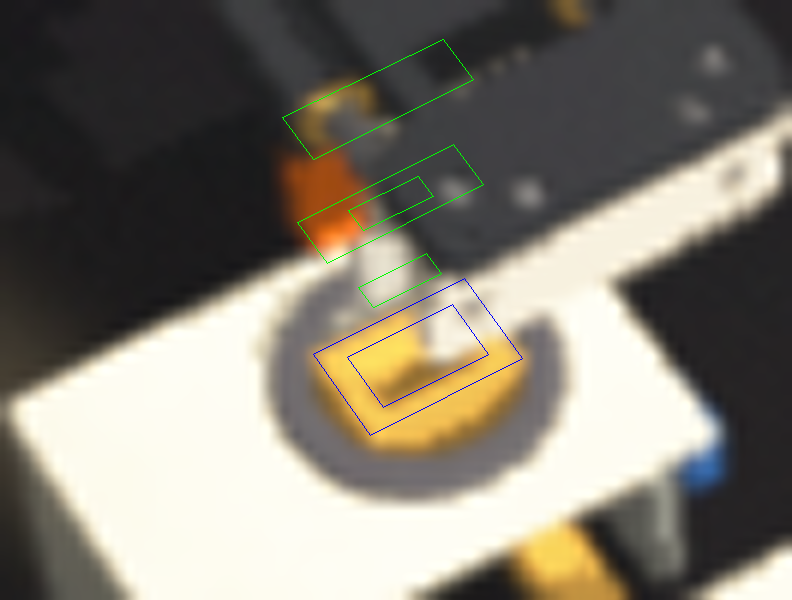

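Request:
apply_moves:
  plan:
    - [5,[4.4,0,16],[0,0,0]]
    - [5,[0,0,0],[0,0,0]]

```text
clock: 9.95
eef_pos: [0.5613, -0.0748, 0.1206]
orientation: [-0.0, 0.729, 0.685, -0.002]
force: [0.5, -0.7, -0.4]
finger_gap: 0.0122
```

```bash
python3 lk.py lk2.png 112
```

```text
shift [ 0.5 -0.   8.6] rot [-0.16  0.11  0.14] | tcp [561.3 -74.8 120.6] head 86.44 j7 1.17 t 9.95 F [ 0.5 -0.7 -0.4] gap 12.2
```

View pics/lk2.png

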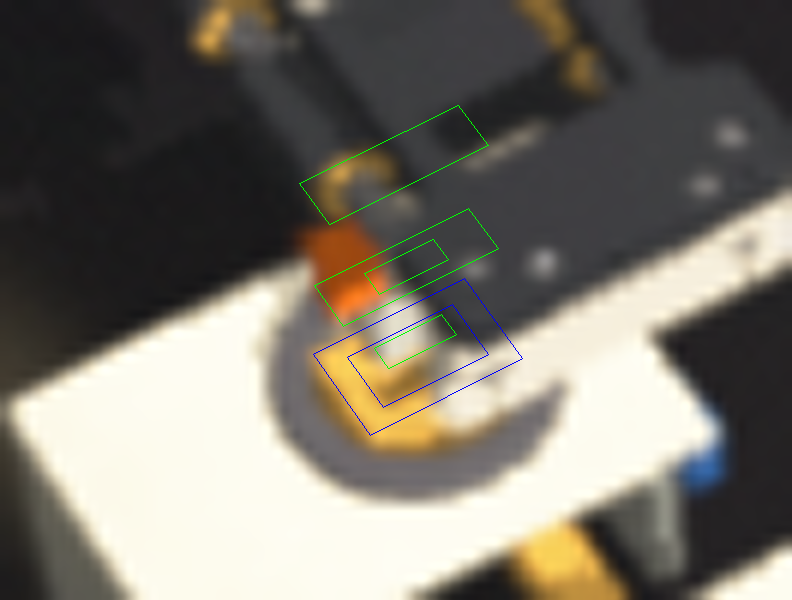

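Aligned: the blade tip projects to the middle of the flare. Descend gently.

Request:
apply_moves:
  plan:
    - [5,[0.5,0,8],[-0.1,0,0.1]]
    - [5,[0,0,3],[0,0,0]]
    - [5,[0,0,0],[0,0,0]]

```text
clock: 10.38
eef_pos: [0.562, -0.0742, 0.1098]
orientation: [0.001, 0.729, 0.684, -0.001]
force: [0.4, -0.1, -0.7]
finger_gap: 0.0117
```

```bash
python3 go.py 561.3 -74.3 90 86.3
```

```text
shift [-0.1 -0.7 19.8] rot [0.03 0.12 0.06] | tcp [562.  -74.2 109.8] head 86.36 j7 1.15 t 10.38 F [ 0.4 -0.1 -0.7] gap 11.7
```

Key tip is ~6 mm deep, no force. Continue.

Request:
apply_moves:
  plan:
    - [5,[0,-0.5,5],[0,0,0]]
    - [5,[0,0,5],[0,0,0]]
    - [5,[0,0,0],[0,0,0]]

```text
clock: 10.75
eef_pos: [0.5616, -0.0742, 0.0993]
orientation: [0.001, 0.729, 0.684, -0.0]
force: [0.2, -0.0, -0.5]
finger_gap: 0.0115
```

```bash
python3 go.py 561.3 -74.3 90 86.3
```

```text
shift [-0.1 -0.3  9.3] rot [0.06 0.12 0.06] | tcp [561.6 -74.2  99.3] head 86.36 j7 1.14 t 10.75 F [ 0.2 -0.  -0.5] gap 11.5
```

Request:
apply_moves:
  plan:
    - [5,[0,0,5],[0,0,0]]
    - [5,[0,0,4],[0,0,0]]
    - [5,[0,0,1],[0,0,0]]
    - [5,[0,0,0],[0,0,0]]

```text
clock: 11.25
eef_pos: [0.562, -0.0742, 0.0901]
orientation: [0.002, 0.729, 0.684, -0.0]
force: [-1.0, 0.6, 0.7]
finger_gap: 0.0119
```

```bash
python3 go.py 561.3 -74.3 90 86.3
```

```text
shift [-0.1 -0.7  0.1] rot [0.11 0.18 0.05] | tcp [562.  -74.2  90.1] head 86.35 j7 1.13 t 11.25 F [-1.   0.6  0.7] gap 11.9
```

Request:
apply_moves:
  plan:
    - [5,[0,-0.5,1.0],[0,0.2,0]]
    - [5,[0,0,1],[0,0,0]]
    - [5,[0,0,1],[0,0,0]]

```text
clock: 11.62
eef_pos: [0.5621, -0.0742, 0.0898]
orientation: [0.002, 0.729, 0.684, 0.001]
force: [-6.2, -1.1, 15.4]
finger_gap: 0.0122
```

```bash
python3 go.py 561.3 -74.3 90 86.3
```

```text
shift [-0.1 -0.8 -0.2] rot [0.23 0.07 0.04] | tcp [562.1 -74.2  89.8] head 86.34 j7 1.13 t 11.62 F [-6.2 -1.1 15.4] gap 12.2
```

Request:
apply_moves:
  plan:
    - [5,[0,0,0],[0,0,0]]
    - [5,[0,0,0],[0,0,8]]
    - [5,[0,0,0],[0,0,8]]
    - [5,[0,0,0],[0,0,8]]
    - [5,[0,0,0],[0,0,8]]
  grip_force: 45

```text
clock: 12.25
eef_pos: [0.5623, -0.0719, 0.09]
orientation: [0.0, 0.893, 0.45, 0.003]
force: [-0.7, 0.7, 1.4]
finger_gap: 0.0118
```

```bash
python3 go.py 561.8 -74.3 90 54.3
```

```text
shift [-2.2  1.1  0. ] rot [ 0.17 -0.24 -0.8 ] | tcp [562.3 -71.9  90. ] head 53.5 j7 0.65 t 12.25 F [-0.7  0.7  1.4] gap 11.8
```

Request:
apply_moves:
  plan:
    - [5,[-1,0,0],[0,0,8]]
    - [5,[0,0,0],[0,0,8]]
    - [5,[0,0,0],[0,0,8]]
    - [5,[0,0,0],[0,0,8]]

```text
clock: 12.75
eef_pos: [0.5634, -0.0712, 0.09]
orientation: [-0.001, 0.984, 0.178, 0.004]
force: [-0.4, 0.5, 1.8]
finger_gap: 0.0116
```

```bash
python3 go.py 561.8 -73.5 90 22.3; python3 -c "
from h import *
print(st()['wrist_torque'])"
```

```text
shift [-2.3  1.6  0. ] rot [-0.01 -0.51 -1.77] | tcp [563.4 -71.2  90. ] head 20.53 j7 0.17 t 12.75 F [-0.4  0.5  1.8] gap 11.6
[-0.03200496 -0.01614046  0.09473636]
```

Request:
apply_moves:
  plan:
    - [5,[-1.5,1,0],[0,-0.4,6]]
    - [5,[0,0,0],[0,0,8]]
    - [5,[0,0,0],[0,0,8]]
    - [5,[0,0,0],[0,0,8]]

```text
clock: 13.25
eef_pos: [0.5647, -0.0712, 0.0901]
orientation: [-0.002, 0.996, -0.09, 0.003]
force: [-0.5, -0.3, 2.2]
finger_gap: 0.0116
```

```bash
python3 go.py 561.8 -73.5 90 -16.7; python3 -c "
from h import *
print(st()['wrist_torque'])
for n in ['top','scene']:
  shot(n,n+'t.png')
  print([(round(r['conf'],2),w(r['at'],n).round(3)) for r in spotter.place_of('bolt_tip',n)])
"
```

```text
shift [-2.5  2.8  0. ] rot [-0.23 -0.29  6.34] | tcp [564.7 -71.2  90.1] head -10.36 j7 -0.28 t 13.25 F [-0.5 -0.3  2.2] gap 11.6
[-0.17299844  0.08332706  0.05438435]
[(0.3, array([ 0.601, -0.019,  0.004]))]
[]
```

View pics/scenet.png

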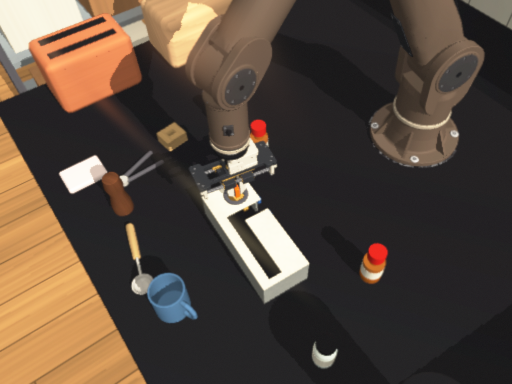

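Request:
apply_moves:
  plan:
    - [5,[-1,1,0],[0,-0.2,5]]
    - [5,[0,0,0],[0,0,5]]
    - [5,[0,0,0],[0,0,4]]

```text
clock: 13.82
eef_pos: [0.5654, -0.0713, 0.0901]
orientation: [-0.003, 0.979, -0.205, 0.002]
force: [-0.3, -0.1, 2.7]
finger_gap: 0.0119
```

```bash
python3 go.py 561.8 -73.5 90 -16.7; python3 -c "
from h import *
print(st()['wrist_torque'])
"
```

```text
shift [-2.4  3.5  0.1] rot [-0.35 -0.22 -6.94] | tcp [565.4 -71.3  90.1] head -23.64 j7 -0.48 t 13.82 F [-0.3 -0.1  2.7] gap 11.9
[-0.16310914  0.17283234  0.52634733]
```

Request:
apply_moves:
  plan:
    - [5,[0,0,0],[0,0,-3]]
    - [20,[0,0,0],[0,0,0]]
    - [30,[0,0,0],[0,0,0]]
    - [40,[0,0,0],[0,0,0]]
    - [40,[0,0,-20],[0,0,0]]
    - [40,[0,0,-50],[0,0,0]]
    - [60,[0,0,-50],[0,0,0]]
    - [70,[0,0,-30],[0,0,0]]
  grip_force: 20

```text
clock: 14.82
eef_pos: [0.5625, -0.0717, 0.2408]
orientation: [-0.003, 0.984, -0.176, -0.001]
force: [1.2, 0.3, -1.1]
finger_gap: 0.0555
```

```bash
python3 go.py 400 -207 180 -3.7
cat > jars.py <<'E'
from m import *
def lids(tag=None):
    for n in ['scene','top']:
        p,d=cams.camera(n)
        if tag: cv2.imwrite(f'pics/{n}_{tag}.png',p[:,:,::-1])
        hsv=cv2.cvtColor(p,cv2.COLOR_RGB2HSV); m=cv2.inRange(hsv,(0,180,110),(6,255,255))|cv2.inRange(hsv,(174,180,110),(180,255,255))
        k,l,s,c=cv2.connectedComponentsWithStats(m)
        for i in range(1,k):
            if s[i,4]>40:
                P=plane(l==i,n,.110 if n=='top' else .1)
                print(n,s[i,4],'lid~',(P.mean(0)[:2]*1000).round(1),'px',c[i].round(0))
        for r in spotter.place_of('jar1',n): print('  net',round(r['conf'],2),(w(r['at'],n)*1000).round(0))
if __name__=='__main__':
    import sys; lids(sys.argv[1])
E
python3 jars.py a1
```

```text
shift [-105.4  183.6   60.2] rot [ -0.31   0.14 -16.56] | tcp [562.5 -71.7 240.8] head -20.26 j7 -0.38 t 14.82 F [ 1.2  0.3 -1.1] gap 55.5
scene 346 lid~ [406.8 260.9] px [377. 253.]
  net 0.81 [409. 261.   4.]
  net 0.64 [ 400. -205.   -3.]
  net 0.89 [ 422. -353.    2.]
  net 0.85 [405. 257.   1.]
  net 0.59 [ 401. -207.    1.]
  net 0.18 [618. 346.  -1.]
```

View pics/scene_a1.png

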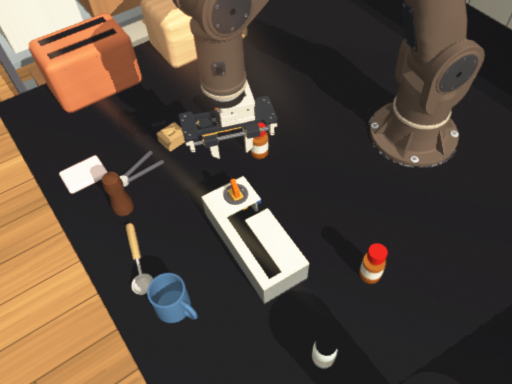

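View pics/top_a1.png

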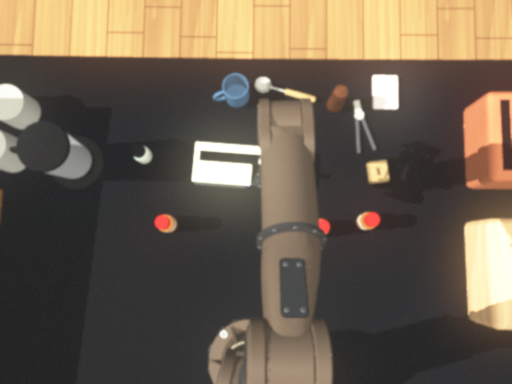

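```bash
python3 go.py 406 259.5 180 -3.7
```

```text
shift [-260.8 -256.4   60.8] rot [ -0.29   0.23 -16.56] | tcp [562.  -71.7 238.5] head -20.26 j7 -0.38 t 15.03 F [-0.8 -0.7 -0.9] gap 68.7
```

Request:
apply_moves:
  plan:
    - [75,[-43,-43,0],[0,0,0]]
    - [75,[-43,-43,0],[0,0,0]]
    - [75,[-43,-43,0],[0,0,0]]
    - [75,[-43,-43,0],[0,0,0]]
    - [75,[-43,-43,0],[0,0,0]]
    - [75,[-43,-43,0],[0,0,0]]
    - [75,[0,0,20],[0,0,-8]]
    - [75,[0,0,20],[0,0,-8]]

```text
clock: 16.02
eef_pos: [0.3997, 0.2681, 0.1903]
orientation: [-0.001, 0.999, -0.034, -0.008]
force: [0.2, -0.1, -1.3]
finger_gap: 0.0757
```

```bash
python3 go.py 406 259.5 140 -3.7; python3 jars.py a2
```

```text
shift [ 7.7  8.3 50.2] rot [-0.09  0.91 -0.22] | tcp [399.7 268.1 190.3] head -3.92 j7 -0.9 t 16.02 F [ 0.2 -0.1 -1.3] gap 75.7
scene 193 lid~ [ 425.2 -348.5] px [222. 101.]
scene 212 lid~ [ 401.8 -204.7] px [258. 128.]
scene 273 lid~ [408.7 265. ] px [378. 255.]
  net 0.95 [ 401. -204.   -2.]
  net 0.88 [410. 261.   4.]
  net 0.8 [ 426. -353.    1.]
top 145 lid~ [ 421.  -351.2] px [372. 219.]
top 89 lid~ [ 396.5 -208.5] px [322. 227.]
  net 0.79 [ 418. -352.    3.]
  net 0.64 [408. 257.  -1.]
  net 0.48 [ 402. -209.    3.]
```

View pics/scene_a2.png

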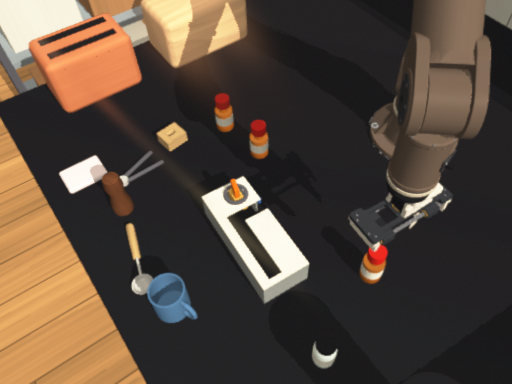

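Request:
apply_moves:
  plan:
    - [75,[7.7,8.3,30],[0,0.9,-0.2]]
    - [75,[0,0,10],[0,0,0]]
    - [75,[0,0,0],[0,0,0]]

```text
clock: 16.6
eef_pos: [0.4089, 0.2587, 0.1526]
orientation: [-0.002, 0.999, -0.042, 0.001]
force: [0.2, 0.2, -0.2]
finger_gap: 0.0753
```

```bash
python3 go.py 406 259.5 84 -3.7
```

```text
shift [-3.2 -0.3 68.6] rot [-0.18 -0.13 -1.15] | tcp [408.9 258.7 152.6] head -4.85 j7 -0.94 t 16.6 F [ 0.2  0.2 -0.2] gap 75.3
```

Request:
apply_moves:
  plan:
    - [75,[-3,0,25],[0,0,-1]]
    - [75,[0,0,25],[0,0,0]]
    - [75,[0,0,15],[0,0,0]]
    - [75,[0,0,0],[0,0,0]]

```text
clock: 17.1
eef_pos: [0.4089, 0.262, 0.0903]
orientation: [-0.004, 0.999, -0.035, 0.004]
force: [-0.4, -0.3, 0.2]
finger_gap: 0.0751
```

```bash
python3 go.py 406 259.5 84 -3.7
```

```text
shift [-2.7  2.7  6.2] rot [-0.44 -0.41 -0.35] | tcp [408.9 262.   90.3] head -4.05 j7 -0.99 t 17.1 F [-0.4 -0.3  0.2] gap 75.1
```

Request:
apply_moves:
  plan:
    - [75,[-2.5,2.5,6],[-0.4,-0.4,-0.3]]
    - [60,[0,0,0],[0,0,0]]
    - [50,[0,0,0],[0,0,0]]
    - [44,[0,0,0],[0,0,0]]
    - [38,[0,0,0],[0,0,0]]
    - [30,[0,0,0],[0,0,0]]
  grip_force: 8

```text
clock: 17.85
eef_pos: [0.4075, 0.2607, 0.0864]
orientation: [-0.001, 0.999, -0.033, 0.002]
force: [-0.1, -0.2, -1.0]
finger_gap: 0.04
```

```bash
python3 go.py 406 259.5 84 -3.7
```

```text
shift [-1.5  1.3  2.4] rot [-0.14 -0.17 -0.07] | tcp [407.5 260.7  86.4] head -3.77 j7 -0.99 t 17.85 F [-0.1 -0.2 -1. ] gap 40.0
```

Request:
apply_moves:
  plan:
    - [30,[0,0,0],[0,0,0]]
    - [30,[0,0,-8],[0,0,0]]
    - [30,[0,0,-8],[0,0,0]]
    - [30,[0,0,0],[0,0,0]]
  grip_force: 25

```text
clock: 18.35
eef_pos: [0.4072, 0.2605, 0.1035]
orientation: [-0.001, 0.999, -0.033, 0.001]
force: [-0.4, -0.3, -2.1]
finger_gap: 0.0395
```

```bash
python3 go.py 450.8 -6.7 100 -3.7
```

```text
shift [ 61.1 263.7   3.1] rot [-0.12 -0.14 -0.07] | tcp [407.2 260.5 103.5] head -3.77 j7 -0.97 t 18.35 F [-0.4 -0.3 -2.1] gap 39.5
```

Request:
apply_moves:
  plan:
    - [30,[8,25,0],[0,0,0]]
    - [30,[9,40,0],[0,0,0]]
    - [30,[9,40,0],[0,0,0]]
    - [30,[9,40,0],[0,0,0]]
    - [30,[9,40,0],[0,0,0]]
    - [30,[9,40,0],[0,0,0]]
    - [30,[6,25,0],[0,0,0]]
    - [30,[0,0,0],[0,0,0]]

```text
clock: 19.35
eef_pos: [0.4518, 0.0004, 0.1035]
orientation: [-0.002, 0.999, -0.032, 0.003]
force: [0.6, 0.0, -2.2]
finger_gap: 0.0396
```

```bash
python3 go.py 450.8 -6.7 90 -3.7
cat > jl.py <<'E'
from m import *
from fit import projN
from go import go
import sys
# overlay of jar expected at TCP (scene biased) + lane outline
s=st(); q=s['orientation']; Rt=Ro.from_quat([q[1],q[2],q[3],q[0]]).as_matrix(); dz=float(sys.argv[2])
a=np.radians(-3.68); Rr=np.array([[np.cos(a),-np.sin(a),0],[np.sin(a),np.cos(a),0],[0,0,1]])
n='scene'; O=np.array([602.07,-15.33,0]); bias=np.array([2,1.3,0])
p,d=cams.camera(n); f=6; base=s['eef_pos']*1000+dz*Rt[:,2]+bias
c=projN(np.array([[.53,.0,.05]]),n)[0].astype(int) if len(sys.argv)<4 else projN(np.array([[.59,.06,.05]]),n)[0].astype(int)
b=p[c[1]-50:c[1]+50,c[0]-66:c[0]+66]; b=cv2.resize(b,None,fx=f,fy=f,interpolation=cv2.INTER_CUBIC)[:, :, ::-1].copy()
def line(P,col,cl=True):
    u=projN(np.array(P)/1000,n); cv2.polylines(b,[((u-c+[66,50]+.5)*f).astype(np.int32)],cl,col,1)
th=np.linspace(0,2*np.pi,40)
for r,z in [(25,0),(25,66),(20,84),(20,110)]:
    X=np.c_[r*np.cos(th),r*np.sin(th),np.full(40,z)]; line(base+X[:,:1]*Rt[:,0]-X[:,1:2]*Rt[:,1]-X[:,2:]*Rt[:,2],(0,255,0))
P=np.array([(-80,-17,76),(17,-17,76),(17,178,76),(-17,178,76),(-17,17,76),(-80,17,76)],float); line(P@Rr.T+O,(255,0,0))
P=np.array([(-200,0,0),(17,0,0)],float); line(P@Rr.T+O,(255,255,0),False)
cv2.imwrite('pics/'+sys.argv[1],b)
E
python3 jl.py jl1.png 86.4
```

```text
shift [-0.6  7.2 13.4] rot [-0.24 -0.29 -0.  ] | tcp [4.518e+02 4.000e-01 1.035e+02] head -3.7 j7 -0.37 t 19.35 F [ 0.6  0.  -2.2] gap 39.6
```

View pics/jl1.png

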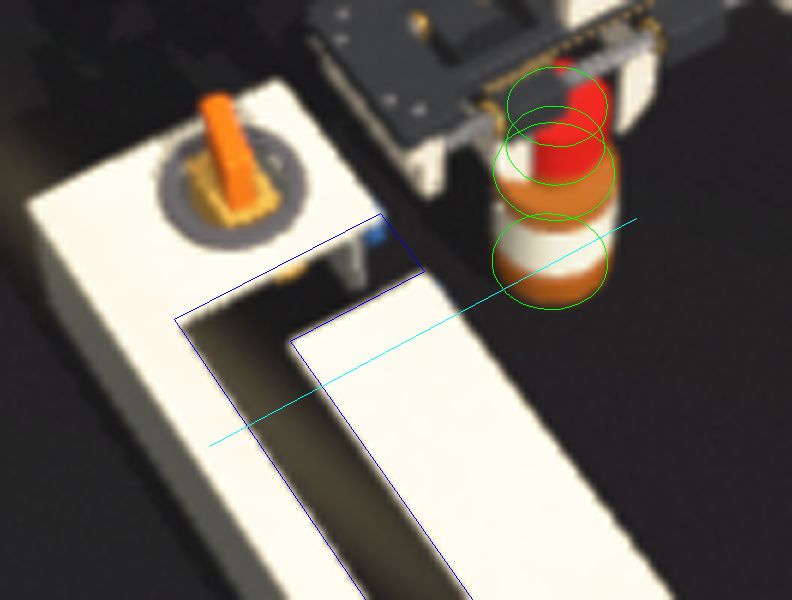

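Request:
apply_moves:
  plan:
    - [30,[-0.5,7,8],[-0.2,-0.3,0]]
    - [30,[0,0,5],[0,0,0]]
    - [30,[0,0,0],[0,0,0]]

```text
clock: 19.77
eef_pos: [0.4503, -0.0032, 0.0894]
orientation: [-0.001, 1.0, -0.03, -0.0]
force: [-0.7, 0.1, -1.6]
finger_gap: 0.0397
```

```bash
python3 go.py 500.7 -9.9 89 -3.7
```

```text
shift [50.7  3.7  0.3] rot [-0.1   0.06  0.29] | tcp [450.3  -3.2  89.4] head -3.41 j7 -0.37 t 19.77 F [-0.7  0.1 -1.6] gap 39.7
```

Request:
apply_moves:
  plan:
    - [30,[10,3.7,0],[0,0,0.3]]
    - [30,[20,0,0],[0,0,0]]
    - [30,[20,0,0],[0,0,0]]
    - [30,[0,0,0],[0,0,0]]

```text
clock: 20.27
eef_pos: [0.5035, -0.0098, 0.0897]
orientation: [-0.001, 0.999, -0.032, 0.0]
force: [-0.8, 0.7, -1.4]
finger_gap: 0.0397
```

```bash
python3 go.py 540.6 -12.5 89 -3.7;python3 jl.py jl2.png 86.4
```

```text
shift [37.2  0.3  0.7] rot [-0.12 -0.03  0.05] | tcp [503.5  -9.8  89.7] head -3.65 j7 -0.35 t 20.27 F [-0.8  0.7 -1.4] gap 39.7
```

View pics/jl2.png

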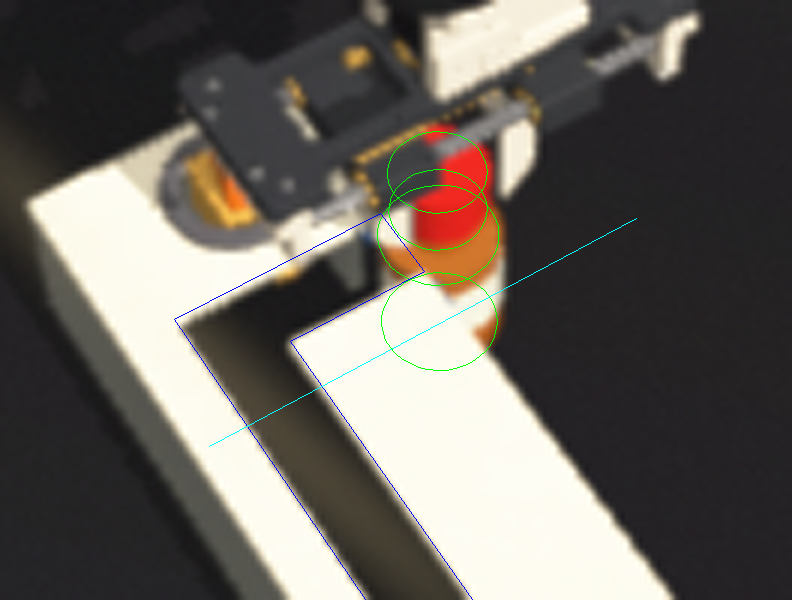

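Request:
apply_moves:
  plan:
    - [30,[12,0.3,0.5],[0,0,0]]
    - [30,[12,0,0],[0,0,0]]
    - [30,[12,0,0],[0,0,0]]
    - [30,[0,0,0],[0,0,0]]

```text
clock: 20.82
eef_pos: [0.5401, -0.0126, 0.0889]
orientation: [-0.001, 1.0, -0.032, -0.001]
force: [-1.1, -0.7, -2.1]
finger_gap: 0.0396
```

```bash
python3 go.py 600.5 -16.3 89 -3.7;python3 jl.py jl3.png 86.4
```

```text
shift [60.5 -0.1 -0.2] rot [-0.09  0.06  0.08] | tcp [540.1 -12.6  88.9] head -3.62 j7 -0.34 t 20.82 F [-1.1 -0.7 -2.1] gap 39.6
```

View pics/jl3.png

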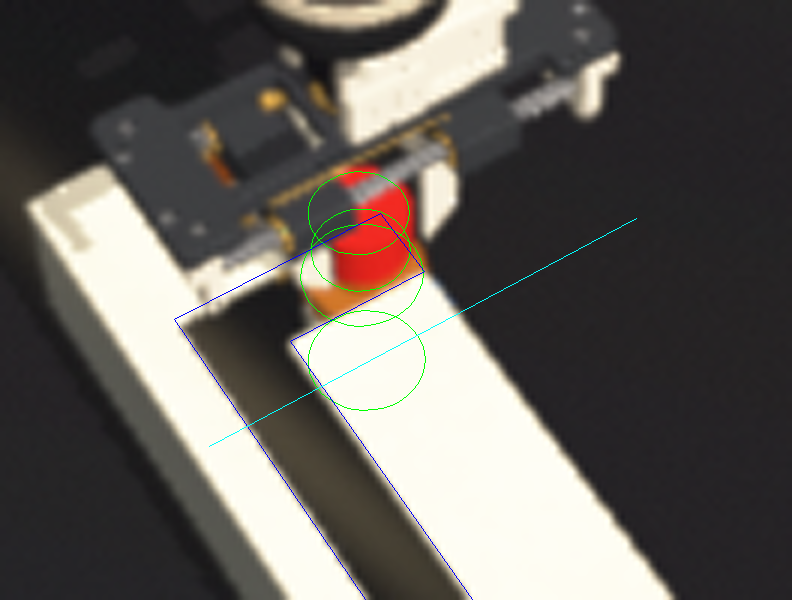

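The jar is in the lane with no side force. On to the corner.

Request:
apply_moves:
  plan:
    - [30,[15,0,0],[0,0,0]]
    - [30,[15,0,0],[0,0,0]]
    - [30,[15,0,0],[0,0,0]]
    - [30,[14,0,0],[0,0,0]]
    - [30,[0,0,0],[0,0,0]]

```text
clock: 21.5
eef_pos: [0.6029, -0.0167, 0.0885]
orientation: [-0.001, 0.999, -0.032, -0.001]
force: [-0.5, -0.1, -2.0]
finger_gap: 0.0393
```

```bash
python3 go.py 600.5 -16.3 89 -3.7; python3 go.py 610.5 139.4 89 -3.7
```

```text
shift [-2.4 -0.2 -0.4] rot [-0.08  0.08  0.07] | tcp [602.9 -16.7  88.5] head -3.63 j7 -0.32 t 21.5 F [-0.5 -0.1 -2. ] gap 39.3
shift [  -2.3 -156.2   -0.2] rot [-0.08  0.08  0.07] | tcp [602.9 -16.7  88.5] head -3.63 j7 -0.32 t 21.5 F [-0.5 -0.1 -2. ] gap 39.3
```

Request:
apply_moves:
  plan:
    - [30,[-2.4,0,-0.5],[0,0,0]]
    - [30,[0,-15,0],[0,0,0]]
    - [30,[0,-15,0],[0,0,0]]
    - [30,[0,0,0],[0,0,0]]

```text
clock: 22.0
eef_pos: [0.6011, 0.0169, 0.0891]
orientation: [-0.001, 1.0, -0.031, -0.001]
force: [0.0, 0.8, -1.9]
finger_gap: 0.0397
```

```bash
python3 go.py 610.5 139.4 89 -3.7
```

```text
shift [   1.9 -122.8    0.3] rot [-0.12  0.15  0.16] | tcp [601.1  16.9  89.1] head -3.54 j7 -0.37 t 22.0 F [ 0.   0.8 -1.9] gap 39.7
```

Request:
apply_moves:
  plan:
    - [30,[1.5,-18,0],[0,0,0]]
    - [30,[0,-18,0],[0,0,0]]
    - [30,[0,-18,0],[0,0,0]]
    - [30,[0,0,0],[0,0,0]]

```text
clock: 22.5
eef_pos: [0.6061, 0.0762, 0.0894]
orientation: [-0.002, 1.0, -0.03, -0.001]
force: [1.3, -0.2, -2.0]
finger_gap: 0.0396
```

```bash
python3 go.py 610.5 139.4 89 -3.7
```

```text
shift [  0.6 -63.4   0.6] rot [-0.17  0.13  0.27] | tcp [606.1  76.2  89.4] head -3.43 j7 -0.47 t 22.5 F [ 1.3 -0.2 -2. ] gap 39.6
```

Request:
apply_moves:
  plan:
    - [30,[0.5,-18,0.3],[0,0,0.2]]
    - [30,[0,-18,0],[0,0,0]]
    - [30,[0,-18,0],[0,0,0]]
    - [30,[0,0,0],[0,0,0]]

```text
clock: 23.0
eef_pos: [0.6102, 0.1339, 0.0891]
orientation: [-0.002, 0.999, -0.032, -0.001]
force: [-0.8, 0.8, -1.9]
finger_gap: 0.0398
```

```bash
python3 go.py 610.5 139.4 89 -3.7;python3 jl.py jl4.png 86.4 1
```

```text
shift [-0.1 -5.5  0.1] rot [-0.17  0.14  0.05] | tcp [610.2 133.9  89.1] head -3.65 j7 -0.56 t 23.0 F [-0.8  0.8 -1.9] gap 39.8
```

View pics/jl4.png

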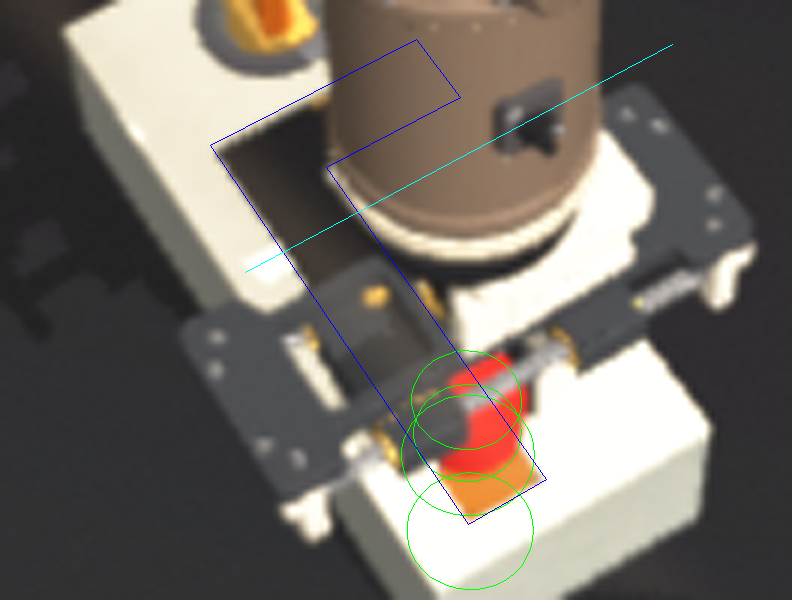

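Request:
apply_moves:
  plan:
    - [30,[0,-6.5,0],[0,0,0]]
    - [30,[0,0,1.5],[0,0,0]]
    - [30,[0,0,1],[0,0,0]]
    - [30,[0,0,0],[0,0,0]]

```text
clock: 23.55
eef_pos: [0.611, 0.1366, 0.0864]
orientation: [-0.0, 0.999, -0.034, -0.001]
force: [-0.2, 0.4, -0.7]
finger_gap: 0.0393
```

```bash
python3 go.py 610.5 139.4 86.4 -3.7
```

```text
shift [-0.7 -2.7  0. ] rot [-0.01  0.14 -0.19] | tcp [611.  136.6  86.4] head -3.89 j7 -0.57 t 23.55 F [-0.2  0.4 -0.7] gap 39.3
```

Request:
apply_moves:
  plan:
    - [30,[0,-4,0],[0,0,0]]
    - [30,[0,0,0],[0,0,0]]
    - [50,[0,0,0],[0,0,0]]
    - [60,[0,0,0],[0,0,0]]
    - [65,[0,0,0],[0,0,0]]
    - [65,[0,0,-25],[0,0,0]]
    - [65,[0,0,-50],[0,0,0]]
    - [75,[0,0,-40],[0,0,0]]

```text
clock: 24.55
eef_pos: [0.6099, 0.1392, 0.2011]
orientation: [0.001, 0.999, -0.034, -0.004]
force: [0.3, -0.2, -0.3]
finger_gap: 0.0711
```

```bash
python3 go.py 399 -207 190 -3.7; python3 jars.py b1
```

```text
shift [-186.6  359.9   13.6] rot [ 0.14  0.49 -0.23] | tcp [609.9 139.2 201.1] head -3.93 j7 -0.53 t 24.55 F [ 0.3 -0.2 -0.3] gap 71.1
scene 82 lid~ [ 431.5 -358.4] px [218. 100.]
scene 294 lid~ [612.3 138.5] px [269. 262.]
  net 0.93 [613. 139.  -1.]
  net 0.65 [ 428. -352.    1.]
  net 0.75 [ 399. -206.    2.]
  net 0.53 [ 420. -353.    4.]
```

View pics/scene_b1.png

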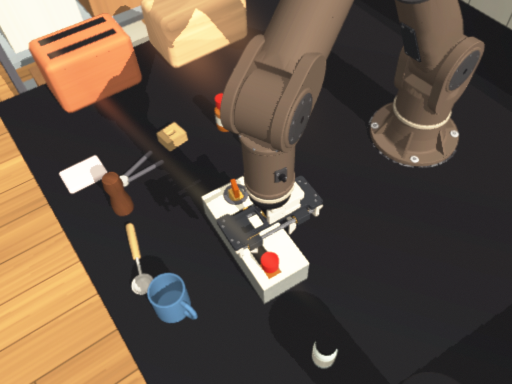

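Request:
apply_moves:
  plan:
    - [75,[-23,45,0],[0,0,0]]
    - [75,[-23,45,0],[0,0,0]]
    - [75,[-23,45,0],[0,0,0]]
    - [75,[-23,45,0],[0,0,0]]
    - [75,[-23,45,0],[0,0,0]]
    - [75,[-23,45,0],[0,0,0]]
    - [75,[-23,45,0],[0,0,0]]
    - [75,[-23,40,10],[0,0,0]]

```text
clock: 25.75
eef_pos: [0.3909, -0.2097, 0.182]
orientation: [-0.0, 0.999, -0.032, -0.012]
force: [1.2, -0.1, 0.0]
finger_gap: 0.075
```

```bash
python3 go.py 400.5 -206 130 -3.7; python3 jars.py b2
```

```text
shift [10.6 -4.3 51.7] rot [0.04 1.36 0.07] | tcp [ 390.9 -209.7  182. ] head -3.63 j7 0.23 t 25.75 F [ 1.2 -0.1  0. ] gap 75.0
scene 198 lid~ [ 425.8 -347.9] px [222. 101.]
scene 223 lid~ [ 401.9 -204.2] px [258. 128.]
scene 296 lid~ [612.2 138.5] px [269. 262.]
  net 0.91 [ 425. -353.   -1.]
  net 0.7 [ 400. -205.   -1.]
  net 0.64 [613. 134.   4.]
  net 0.78 [610. 133.   1.]
  net 0.49 [ 402. -206.    2.]
```

Request:
apply_moves:
  plan:
    - [75,[10,-4,20],[0,1.3,0]]
    - [75,[0,0,20],[0,0,0]]
    - [75,[0,0,0],[0,0,0]]

```text
clock: 26.32
eef_pos: [0.4032, -0.2011, 0.1397]
orientation: [-0.001, 1.0, -0.03, -0.001]
force: [1.3, -0.3, 1.0]
finger_gap: 0.0753
```

```bash
python3 go.py 400.5 -206 87 -3.7
```

```text
shift [-2.3  5.2 52.7] rot [-0.13  0.11  0.3 ] | tcp [ 403.2 -201.1  139.7] head -3.4 j7 0.19 t 26.32 F [ 1.3 -0.3  1. ] gap 75.3
```

Request:
apply_moves:
  plan:
    - [75,[-2.3,5,15],[0,0,0.3]]
    - [75,[0,0,20],[0,0,0]]
    - [75,[0,0,13],[0,0,0]]
    - [75,[0,0,0],[0,0,0]]

```text
clock: 26.82
eef_pos: [0.4038, -0.2032, 0.0923]
orientation: [-0.001, 1.0, -0.03, 0.0]
force: [-0.1, 0.7, 0.0]
finger_gap: 0.0753
```

```bash
python3 go.py 400.5 -206 87 -3.7
```

```text
shift [-3.1  3.   5.3] rot [-0.17 -0.04  0.31] | tcp [ 403.8 -203.2   92.3] head -3.39 j7 0.17 t 26.82 F [-0.1  0.7  0. ] gap 75.3
```

Request:
apply_moves:
  plan:
    - [75,[-3,3,5],[0,0,0.3]]
    - [60,[0,0,0],[0,0,0]]
    - [50,[0,0,0],[0,0,0]]
    - [44,[0,0,0],[0,0,0]]
    - [38,[0,0,0],[0,0,0]]
    - [30,[0,0,0],[0,0,0]]
  grip_force: 8

```text
clock: 27.58
eef_pos: [0.4017, -0.2065, 0.0889]
orientation: [-0.001, 0.999, -0.032, 0.002]
force: [0.8, -0.5, -1.9]
finger_gap: 0.0395
```

```bash
python3 go.py 400.5 -206 87 -3.7
```

```text
shift [-1.2 -0.4  1.9] rot [-0.11 -0.19 -0.  ] | tcp [ 401.7 -206.5   88.9] head -3.7 j7 0.17 t 27.57 F [ 0.8 -0.5 -1.9] gap 39.5
```

Request:
apply_moves:
  plan:
    - [30,[0,0,0],[0,0,0]]
    - [30,[0,0,-8],[0,0,0]]
    - [30,[0,0,-8],[0,0,0]]
    - [30,[0,0,0],[0,0,0]]
  grip_force: 25

```text
clock: 28.08
eef_pos: [0.4017, -0.2065, 0.1061]
orientation: [-0.001, 0.999, -0.032, 0.002]
force: [1.0, 0.4, -0.7]
finger_gap: 0.0395
```

```bash
python3 go.py 450.8 -6.7 104 -3.7
```

```text
shift [  36.2 -202.5    2.6] rot [-0.11 -0.19  0.01] | tcp [ 401.7 -206.5  106.1] head -3.69 j7 0.18 t 28.07 F [ 1.   0.4 -0.7] gap 39.5
```

Request:
apply_moves:
  plan:
    - [30,[5,-25,0],[0,0,0]]
    - [30,[7,-38,0],[0,0,0]]
    - [30,[7,-38,0],[0,0,0]]
    - [30,[7,-38,0],[0,0,0]]
    - [30,[7,-38,0],[0,0,0]]
    - [30,[3,-20,0],[0,0,0]]
    - [30,[0,0,0],[0,0,0]]

```text
clock: 28.95
eef_pos: [0.4528, -0.0074, 0.1073]
orientation: [-0.001, 0.999, -0.034, 0.003]
force: [0.5, -0.1, -0.5]
finger_gap: 0.0391
```

```bash
python3 go.py 450.8 -6.7 91.5 -3.7; python3 jl.py jl5.png 88.9
```

```text
shift [-2.1 -0.5 15.8] rot [-0.08 -0.36 -0.15] | tcp [452.8  -7.4 107.3] head -3.85 j7 -0.32 t 28.95 F [ 0.5 -0.1 -0.5] gap 39.1
```

View pics/jl5.png

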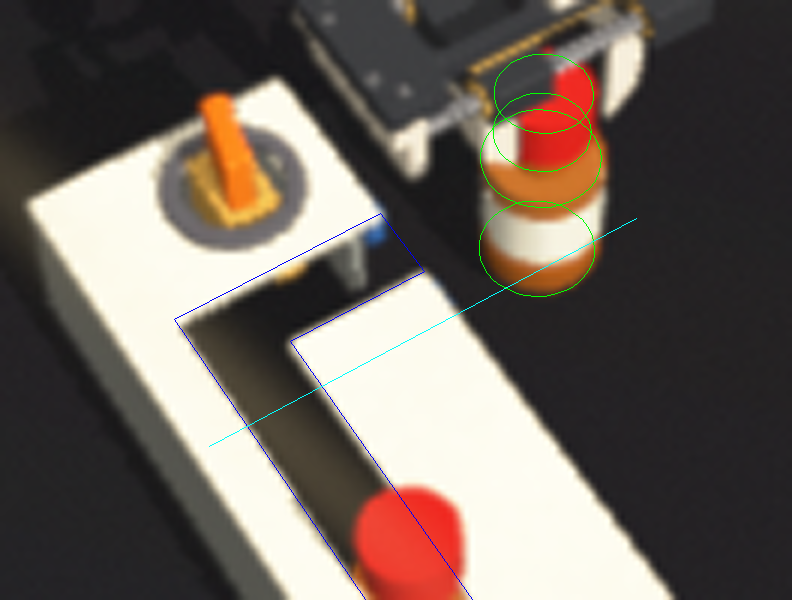

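Request:
apply_moves:
  plan:
    - [30,[-1,-0.5,10],[0,-0.3,0]]
    - [30,[0,0,6],[0,0,0]]
    - [30,[0,0,0],[0,0,0]]

```text
clock: 29.38
eef_pos: [0.4505, -0.011, 0.0897]
orientation: [0.0, 0.999, -0.036, -0.001]
force: [0.0, -0.7, -0.5]
finger_gap: 0.0392
```

```bash
python3 go.py 540.6 -12.5 91.2 -3.7
```

```text
shift [89.9 -5.  -1.6] rot [ 0.02  0.06 -0.47] | tcp [450.5 -11.   89.7] head -4.17 j7 -0.33 t 29.38 F [ 0.  -0.7 -0.5] gap 39.2
```

Request:
apply_moves:
  plan:
    - [30,[10,-4.5,-1.5],[0,0,-0.4]]
    - [30,[18,0,0],[0,0,0]]
    - [30,[18,0,0],[0,0,0]]
    - [30,[0,0,0],[0,0,0]]

```text
clock: 29.88
eef_pos: [0.5004, -0.0097, 0.0919]
orientation: [0.0, 0.999, -0.033, 0.0]
force: [-0.6, 0.1, 0.0]
finger_gap: 0.039
```

```bash
python3 go.py 540.6 -12.5 91.2 -3.7
```

```text
shift [40.3  0.2  0.7] rot [ 0.   -0.04 -0.08] | tcp [500.4  -9.7  91.9] head -3.78 j7 -0.32 t 29.88 F [-0.6  0.1  0. ] gap 39.0
```

Request:
apply_moves:
  plan:
    - [30,[13,0,0.3],[0,0,0]]
    - [30,[13,0,0],[0,0,0]]
    - [30,[13,0,0],[0,0,0]]
    - [30,[0,0,0],[0,0,0]]

```text
clock: 30.38
eef_pos: [0.5415, -0.0122, 0.0916]
orientation: [0.0, 0.999, -0.033, 0.0]
force: [-0.5, -0.2, -0.8]
finger_gap: 0.0391
```

```bash
python3 go.py 600.5 -16.3 91.2 -3.7;python3 jl.py jl6.png 88.9
```

```text
shift [59.1  0.2  0.5] rot [ 0.   -0.04 -0.06] | tcp [541.5 -12.2  91.6] head -3.76 j7 -0.3 t 30.38 F [-0.5 -0.2 -0.8] gap 39.1
```

View pics/jl6.png

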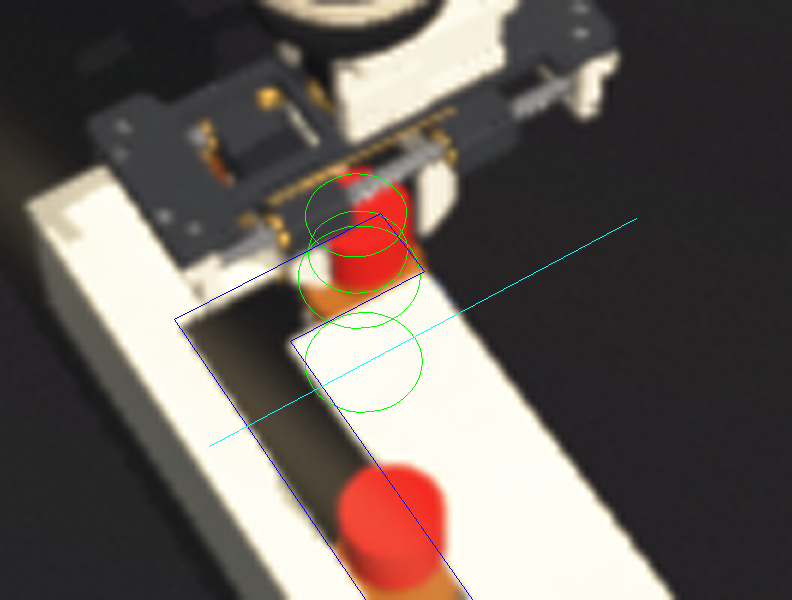

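```bash
python3 jars.py c1
```

```text
scene 115 lid~ [ 434.2 -340.5] px [221. 104.]
scene 162 lid~ [538.9  -3.3] px [259. 203.]
scene 286 lid~ [608.9 105.4] px [262. 250.]
  net 0.8 [541. -11.  -2.]
  net 0.62 [ 424. -354.    2.]
  net 0.58 [608. 102.   2.]
  net 0.45 [610.  99.  -2.]
```

View pics/scene_c1.png

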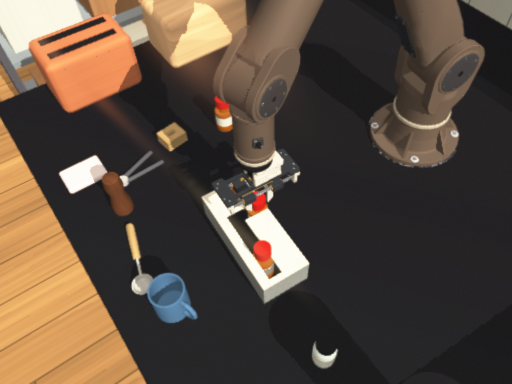

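Request:
apply_moves:
  plan:
    - [30,[15,0,0.3],[0,0,0]]
    - [30,[15,0,0],[0,0,0]]
    - [30,[15,0,0],[0,0,0]]
    - [30,[13,0,0],[0,0,0]]
    - [30,[0,0,0],[0,0,0]]

```text
clock: 31.25
eef_pos: [0.6028, -0.0164, 0.0914]
orientation: [0.0, 0.999, -0.033, 0.0]
force: [-0.1, 0.3, -0.1]
finger_gap: 0.0392
```

```bash
python3 go.py 600.5 -16.3 91.2 -3.7; python3 go.py 607.4 91.5 91.2 -3.7; python3 jars.py c2
```

```text
shift [-2.3  0.   0.2] rot [ 0.02 -0.05 -0.06] | tcp [602.8 -16.4  91.4] head -3.76 j7 -0.28 t 31.25 F [-0.1  0.3 -0.1] gap 39.2
shift [  -2.5 -108.     0.2] rot [ 0.02 -0.05 -0.06] | tcp [602.8 -16.4  91.4] head -3.76 j7 -0.28 t 31.25 F [-0.1  0.3 -0.1] gap 39.2
scene 177 lid~ [601.2  -8.1] px [237. 214.]
scene 282 lid~ [609.  105.3] px [262. 250.]
  net 0.93 [608. 104.   2.]
  net 0.8 [ 419. -352.    1.]
  net 0.64 [606. 100.   2.]
```

Request:
apply_moves:
  plan:
    - [30,[-2,0,0],[0,0,0]]
    - [30,[0,-13,0],[0,0,0]]
    - [30,[0,-13,0],[0,0,0]]
    - [30,[0,-13,0],[0,0,0]]
    - [30,[0,0,0],[0,0,0]]

```text
clock: 32.08
eef_pos: [0.6015, 0.0268, 0.0922]
orientation: [-0.0, 0.999, -0.032, 0.001]
force: [0.2, -0.1, -0.8]
finger_gap: 0.0392
```

```bash
python3 go.py 607.4 91.5 91.2 -3.7
```

```text
shift [  1.7 -64.9   1. ] rot [-0.01 -0.07  0.05] | tcp [601.5  26.8  92.2] head -3.65 j7 -0.35 t 32.08 F [ 0.2 -0.1 -0.8] gap 39.2
```

Request:
apply_moves:
  plan:
    - [30,[1.7,-12,1],[0,0,0]]
    - [30,[0,-12,0],[0,0,0]]
    - [30,[0,-10,0],[0,0,0]]
    - [30,[0,0,0],[0,0,0]]

```text
clock: 32.58
eef_pos: [0.6047, 0.0633, 0.0906]
orientation: [0.0, 1.0, -0.032, -0.0]
force: [0.4, 0.3, -1.0]
finger_gap: 0.0392
```

```bash
python3 go.py 607.4 91.5 91 -3.7; python3 jl.py jl7.png 88.9 1
```

```text
shift [  0.9 -28.3  -0.4] rot [0.01 0.05 0.09] | tcp [604.7  63.3  90.6] head -3.61 j7 -0.41 t 32.58 F [ 0.4  0.3 -1. ] gap 39.2
```

View pics/jl7.png

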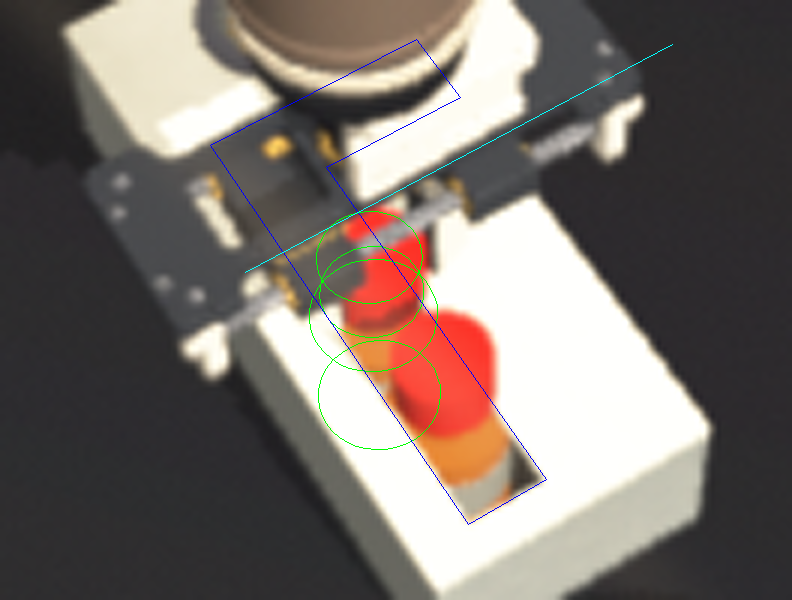

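Request:
apply_moves:
  plan:
    - [30,[0.8,-7,0],[0,0,0]]
    - [30,[0,-7,0],[0,0,0]]
    - [30,[0,-7,0],[0,0,0]]
    - [30,[0,0,0],[0,0,0]]

```text
clock: 33.12
eef_pos: [0.6069, 0.0835, 0.0905]
orientation: [0.001, 0.999, -0.033, -0.001]
force: [0.4, 0.1, -1.3]
finger_gap: 0.0395
```

```bash
python3 go.py 607.4 91.5 91 -3.7; python3 jl.py jl8.png 88.9 1
```

```text
shift [-0.1 -8.  -0.5] rot [ 0.09  0.06 -0.04] | tcp [606.9  83.5  90.5] head -3.74 j7 -0.45 t 33.12 F [ 0.4  0.1 -1.3] gap 39.5
```

View pics/jl8.png

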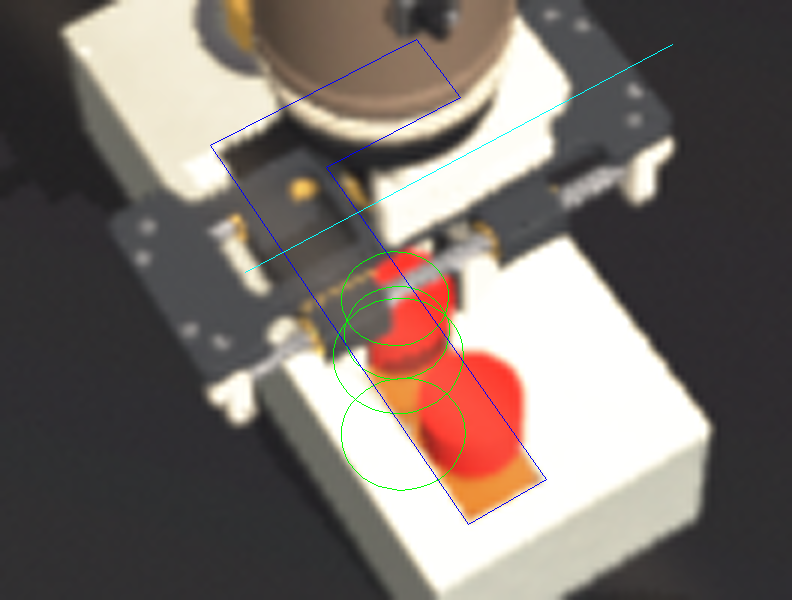

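Request:
apply_moves:
  plan:
    - [30,[0,-5,0],[0,0,0]]
    - [30,[0,-3,0],[0,0,0]]
    - [30,[0,0,1],[0,0,0]]
    - [30,[0,0,0],[0,0,0]]

```text
clock: 33.67
eef_pos: [0.6076, 0.0908, 0.0894]
orientation: [0.001, 0.999, -0.033, -0.001]
force: [-0.3, -0.3, -1.1]
finger_gap: 0.0398
```

```bash
python3 go.py 607.4 91.5 89 -3.7
```

```text
shift [-0.2 -0.7  0.4] rot [ 0.14  0.06 -0.11] | tcp [607.6  90.8  89.4] head -3.81 j7 -0.46 t 33.67 F [-0.3 -0.3 -1.1] gap 39.8
```

Request:
apply_moves:
  plan:
    - [30,[0,0,0.5],[0,0,0]]
    - [50,[0,0,0],[0,0,0]]
    - [60,[0,0,0],[0,0,0]]
    - [65,[0,0,0],[0,0,0]]
    - [65,[0,0,-25],[0,0,0]]
    - [65,[0,0,-50],[0,0,0]]
    - [75,[0,0,-40],[0,0,0]]
    - [75,[-20,45,0],[0,0,0]]

```text
clock: 34.67
eef_pos: [0.5854, 0.0514, 0.2072]
orientation: [-0.0, 1.0, -0.03, -0.0]
force: [0.0, -1.5, -0.8]
finger_gap: 0.0745
```

```bash
python3 go.py 423 -352 190 -3.7; python3 jars.py d1
```

```text
shift [-137.7  412.5   17. ] rot [-0.04  0.05  0.24] | tcp [585.4  51.4 207.2] head -3.46 j7 -0.35 t 34.67 F [ 0.  -1.5 -0.8] gap 74.5
scene 134 lid~ [ 431.4 -350.2] px [220. 101.]
scene 563 lid~ [609.8 117.5] px [265. 255.]
  net 0.84 [ 424. -349.    3.]
  net 0.84 [609.  89.  -3.]
  net 0.79 [612. 142.   3.]
  net 0.81 [ 419. -355.    4.]
```

View pics/scene_d1.png

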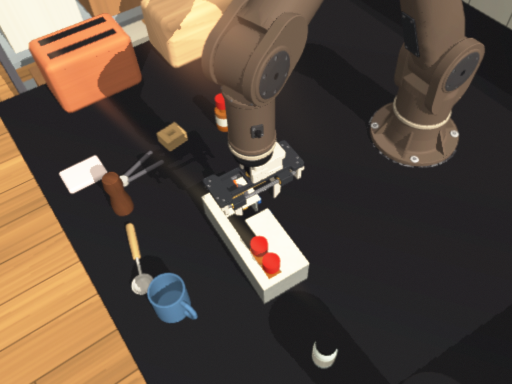

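Request:
apply_moves:
  plan:
    - [75,[-17,50,0],[0,0,0]]
    - [75,[-17,50,0],[0,0,0]]
    - [75,[-17,50,0],[0,0,0]]
    - [75,[-17,50,0],[0,0,0]]
    - [75,[-17,50,0],[0,0,0]]
    - [75,[-17,50,0],[0,0,0]]
    - [75,[-17,50,0],[0,0,0]]
    - [75,[-15,50,10],[0,0,0]]

```text
clock: 35.88
eef_pos: [0.4283, -0.3433, 0.1932]
orientation: [-0.002, 1.0, -0.023, -0.002]
force: [1.6, 0.3, -1.0]
finger_gap: 0.0749
```

```bash
python3 go.py 423.5 -350.5 130 -3.7; python3 jars.py d2
```

```text
shift [-4.3  7.6 63.1] rot [-0.19  0.2   1.02] | tcp [ 428.3 -343.3  193.2] head -2.68 j7 0.48 t 35.88 F [ 1.6  0.3 -1. ] gap 74.9
scene 212 lid~ [ 424.8 -348.2] px [222. 101.]
scene 572 lid~ [609.8 117.4] px [265. 255.]
  net 0.93 [613. 142.   2.]
  net 0.89 [605.  90.  -3.]
  net 0.73 [608. 137.   0.]
  net 0.59 [ 420. -353.    1.]
  net 0.46 [610.  92.   1.]
```

Request:
apply_moves:
  plan:
    - [75,[-4,7,25],[0,0.2,1]]
    - [75,[0,0,25],[0,0,0]]
    - [75,[0,0,0],[0,0,0]]

```text
clock: 36.45
eef_pos: [0.4282, -0.3434, 0.1416]
orientation: [-0.003, 1.0, -0.029, 0.0]
force: [-0.3, 0.2, 0.7]
finger_gap: 0.0751
```

```bash
python3 go.py 424 -350 88 -3.7
```

```text
shift [-3.8  7.2 53.5] rot [-0.4  -0.03  0.33] | tcp [ 428.2 -343.4  141.6] head -3.37 j7 0.46 t 36.45 F [-0.3  0.2  0.7] gap 75.1
```

Request:
apply_moves:
  plan:
    - [75,[-4,7,5],[-0.4,0,0.3]]
    - [75,[0,0,25],[0,0,0]]
    - [75,[0,0,15],[0,0,0]]
    - [75,[0,0,0],[0,0,0]]

```text
clock: 36.95
eef_pos: [0.4271, -0.35, 0.0985]
orientation: [0.002, 1.0, -0.03, 0.003]
force: [0.0, 1.2, -0.3]
finger_gap: 0.0749
```

```bash
python3 go.py 424 -350 88 -3.7
```

```text
shift [-3.2  0.2 10.5] rot [ 0.18 -0.31  0.24] | tcp [ 427.1 -350.    98.5] head -3.46 j7 0.46 t 36.95 F [ 0.   1.2 -0.3] gap 74.9
```

Request:
apply_moves:
  plan:
    - [75,[-3,0,10],[0.1,-0.3,0.2]]
    - [60,[0,0,0],[0,0,0]]
    - [50,[0,0,0],[0,0,0]]
    - [44,[0,0,0],[0,0,0]]
    - [38,[0,0,0],[0,0,0]]
    - [30,[0,0,0],[0,0,0]]
  grip_force: 8

```text
clock: 37.7
eef_pos: [0.425, -0.3508, 0.09]
orientation: [0.002, 0.999, -0.032, 0.001]
force: [-1.1, 0.6, -0.1]
finger_gap: 0.0396
```

```bash
python3 go.py 424 -350 88 -3.7
```

```text
shift [-1.  -0.7  2. ] rot [ 0.17 -0.14  0.01] | tcp [ 425.  -350.8   90. ] head -3.69 j7 0.45 t 37.7 F [-1.1  0.6 -0.1] gap 39.6
```

Gripped, dz = 90.0. Lift and carry towards (451, -7).

Request:
apply_moves:
  plan:
    - [30,[0,0,0],[0,0,0]]
    - [30,[0,0,-8],[0,0,0]]
    - [30,[0,0,-8],[0,0,0]]
    - [30,[0,-20,0],[0,0,0]]
    - [30,[0,-40,0],[0,0,0]]
    - [30,[0,-40,0],[0,0,0]]
    - [30,[0,-40,0],[0,0,0]]
    - [30,[0,-40,0],[0,0,0]]
  grip_force: 25

```text
clock: 38.7
eef_pos: [0.4365, -0.1639, 0.1073]
orientation: [0.002, 0.999, -0.034, 0.002]
force: [0.8, 1.1, -0.7]
finger_gap: 0.0395
```

```bash
python3 go.py 450.8 -6.7 105 -3.7
```

```text
shift [   3.6 -157.8    1.8] rot [ 0.18 -0.25 -0.18] | tcp [ 436.5 -163.9  107.3] head -3.88 j7 0.09 t 38.7 F [ 0.8  1.1 -0.7] gap 39.5
```

Request:
apply_moves:
  plan:
    - [30,[0,-38,0],[0,0,0]]
    - [30,[1,-38,0],[0,0,0]]
    - [30,[1,-38,0],[0,0,0]]
    - [30,[1,-35,0],[0,0,0]]
    - [30,[0,0,0],[0,0,0]]

```text
clock: 39.33
eef_pos: [0.4465, -0.001, 0.1079]
orientation: [0.0, 1.0, -0.028, 0.003]
force: [-0.3, -0.8, -0.6]
finger_gap: 0.0392
```

```bash
python3 go.py 450.8 -6.7 92 -3.7; python3 jl.py jl9.png 90
```

```text
shift [ 4.5  5.5 15.9] rot [ 0.03 -0.31  0.45] | tcp [446.5  -1.  107.9] head -3.25 j7 -0.29 t 39.33 F [-0.3 -0.8 -0.6] gap 39.2
```

View pics/jl9.png

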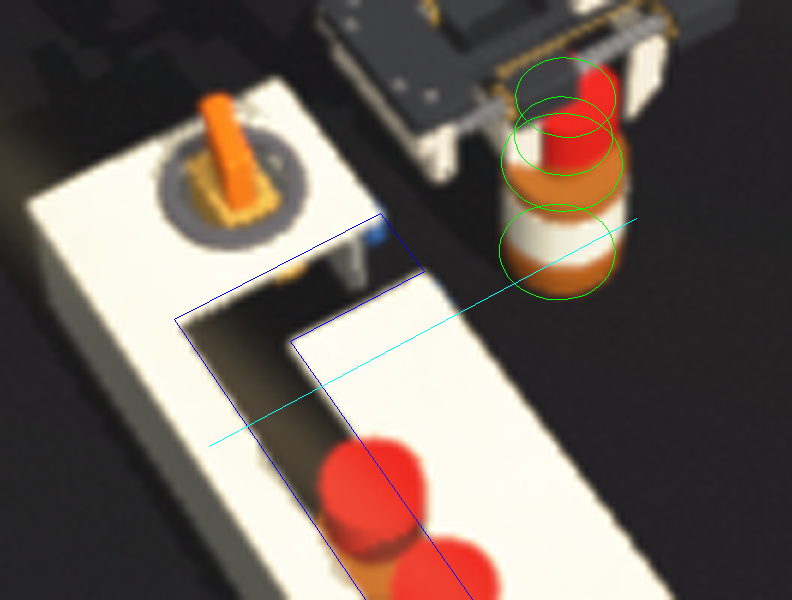

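Request:
apply_moves:
  plan:
    - [30,[4,6,10],[0,-0.3,0.4]]
    - [30,[0,0,5.5],[0,0,0]]
    - [30,[0,0,0],[0,0,0]]

```text
clock: 39.75
eef_pos: [0.4492, -0.0113, 0.0909]
orientation: [0.001, 0.999, -0.034, -0.001]
force: [0.3, 0.3, -2.0]
finger_gap: 0.0395
```

```bash
python3 go.py 540.6 -13 92.3 -3.7
```

```text
shift [91.3 -4.6 -1.5] rot [ 0.14  0.09 -0.25] | tcp [449.2 -11.3  90.9] head -3.95 j7 -0.29 t 39.75 F [ 0.3  0.3 -2. ] gap 39.5
```

Request:
apply_moves:
  plan:
    - [30,[10,-4.2,-1.5],[0,0,-0.2]]
    - [30,[18,0,0],[0,0,0]]
    - [30,[18,0,0],[0,0,0]]
    - [30,[0,0,0],[0,0,0]]

```text
clock: 40.25
eef_pos: [0.4988, -0.0105, 0.0929]
orientation: [0.001, 0.999, -0.034, -0.0]
force: [-0.4, -0.1, -1.9]
finger_gap: 0.0392
```

```bash
python3 go.py 540.6 -13 92.3 -3.7
```

```text
shift [41.9 -0.3  0.6] rot [ 0.11  0.01 -0.14] | tcp [498.8 -10.5  92.9] head -3.84 j7 -0.28 t 40.25 F [-0.4 -0.1 -1.9] gap 39.2
```

Request:
apply_moves:
  plan:
    - [30,[13,0,0.3],[0,0,0]]
    - [30,[13,0,0],[0,0,0]]
    - [30,[13,0,0],[0,0,0]]
    - [30,[0,0,0],[0,0,0]]

```text
clock: 40.75
eef_pos: [0.54, -0.0131, 0.0926]
orientation: [0.001, 0.999, -0.033, -0.0]
force: [0.1, 0.1, -1.0]
finger_gap: 0.0395
```

```bash
python3 go.py 600.5 -16.3 92.3 -3.7;python3 jl.py jl10.png 90
```

```text
shift [60.6 -0.9  0.3] rot [ 0.11  0.02 -0.14] | tcp [540.  -13.1  92.6] head -3.84 j7 -0.26 t 40.75 F [ 0.1  0.1 -1. ] gap 39.5
```

View pics/jl10.png

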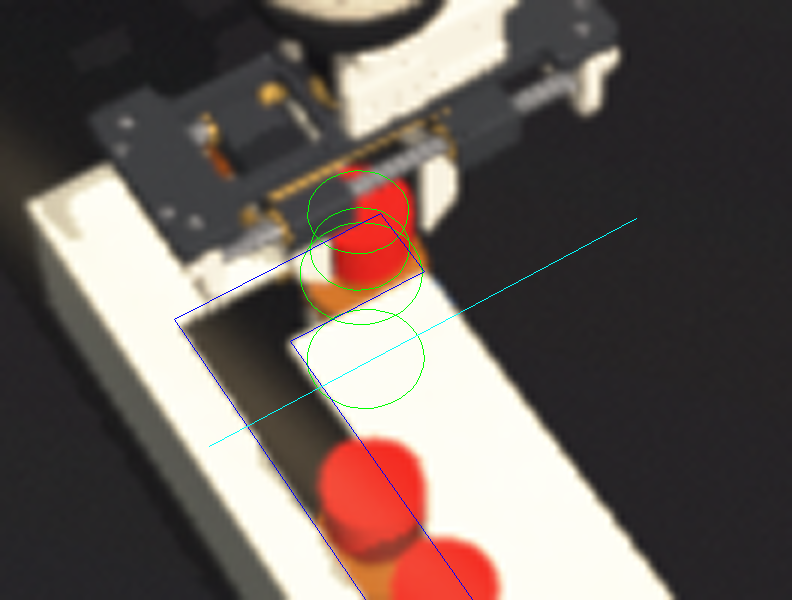

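Request:
apply_moves:
  plan:
    - [30,[15,0,0.3],[0,0,0]]
    - [30,[15,0,0],[0,0,0]]
    - [30,[15,0,0],[0,0,0]]
    - [30,[13,0,0],[0,0,0]]
    - [30,[0,0,0],[0,0,0]]

```text
clock: 41.42
eef_pos: [0.6012, -0.0173, 0.0919]
orientation: [0.001, 0.999, -0.033, -0.001]
force: [-0.0, -0.0, -2.1]
finger_gap: 0.0395
```

```bash
python3 go.py 600.5 -16.3 92.3 -3.7; python3 go.py 604 38.6 92.3 -3.7
```

```text
shift [-0.7 -1.  -0.4] rot [ 0.13  0.07 -0.13] | tcp [601.2 -17.3  91.9] head -3.83 j7 -0.24 t 41.42 F [-0.  -0.  -2.1] gap 39.5
shift [ -0.9 -56.   -0.5] rot [ 0.13  0.07 -0.13] | tcp [601.2 -17.3  91.9] head -3.83 j7 -0.24 t 41.42 F [-0.  -0.  -2.1] gap 39.5
```

Request:
apply_moves:
  plan:
    - [30,[-0.5,-13,0],[0,0,0]]
    - [30,[0,-13,0],[0,0,0]]
    - [30,[0,-13,0],[0,0,0]]
    - [30,[0,0,0],[0,0,0]]

```text
clock: 41.92
eef_pos: [0.602, 0.0262, 0.0918]
orientation: [0.001, 0.999, -0.032, -0.001]
force: [0.9, 0.1, -1.6]
finger_gap: 0.0393
```

```bash
python3 go.py 604 38.6 92.3 -3.7
```

```text
shift [  1.2 -12.5  -0.5] rot [ 0.07  0.14 -0.02] | tcp [602.   26.2  91.8] head -3.72 j7 -0.31 t 41.92 F [ 0.9  0.1 -1.6] gap 39.3
```

Request:
apply_moves:
  plan:
    - [30,[1,-10,0],[0,0,0]]
    - [30,[0,-3.5,0],[0,0,0]]
    - [30,[0,0,1.3],[0,0,0]]
    - [30,[0,0,0.7],[0,0,0]]
    - [30,[0,0,0],[0,0,0]]

```text
clock: 42.55
eef_pos: [0.604, 0.0397, 0.0901]
orientation: [0.001, 0.999, -0.033, -0.001]
force: [-0.7, 0.6, 1.8]
finger_gap: 0.0394
```

```bash
python3 go.py 604 38.6 90 -3.7;python3 jl.py jl11.png 90 1
```

```text
shift [0.1 1.1 0.1] rot [ 0.11  0.13 -0.06] | tcp [604.   39.7  90.1] head -3.76 j7 -0.34 t 42.55 F [-0.7  0.6  1.8] gap 39.4
```

View pics/jl11.png

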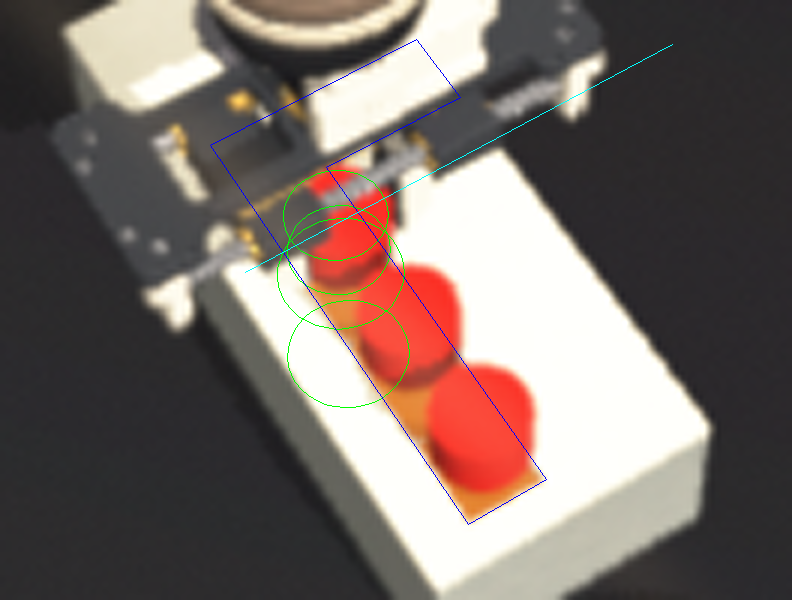

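Request:
apply_moves:
  plan:
    - [50,[0,0,0],[0,0,0]]
    - [60,[0,0,0],[0,0,0]]
    - [65,[0,0,0],[0,0,0]]
    - [65,[0,0,-25],[0,0,0]]
    - [65,[0,0,-50],[0,0,0]]
    - [65,[0,0,-40],[0,0,0]]
    - [65,[-40,-10,0],[0,0,0]]
    - [65,[-50,-20,0],[0,0,0]]

```text
clock: 43.6
eef_pos: [0.5177, 0.0737, 0.208]
orientation: [0.001, 0.999, -0.036, -0.0]
force: [0.1, 1.4, -0.5]
finger_gap: 0.0649
```

```bash
python3 go.py 564 -71.5 180 -18; python3 jars.py e1
cat > kl.py <<'E'
from fit import projN
from m import *
import sys
x,y,a=map(float,sys.argv[2:5]); z0=float(sys.argv[5]) if len(sys.argv)>5 else 58; lx,ly=(x,y)
n='scene'; p,d=cams.camera(n); f=12; c=projN(np.array([[x/1000,y/1000,(z0+30)/1000]]),n)[0].astype(int)
b=p[c[1]-25:c[1]+25,c[0]-33:c[0]+33]; b=cv2.resize(b,None,fx=f,fy=f,interpolation=cv2.INTER_CUBIC)[:, :, ::-1].copy()
t=np.radians(a);R=np.array([[np.cos(t),-np.sin(t)],[np.sin(t),np.cos(t)]])
for L,W,z in [(36,12,26),(36,12,60)]:
    P=np.array([(-L/2,-W/2),(L/2,-W/2),(L/2,W/2),(-L/2,W/2)])@R.T+[x+2,y+1.3]
    u=projN(np.c_[P,np.full(4,z0+z)]/1000,n); cv2.polylines(b,[((u-c+[33,25]+.5)*f).astype(np.int32)],True,(0,255,0) if z>30 else (255,0,0),1)
cv2.imwrite('pics/'+sys.argv[1],b)
E
python3 kl.py kl1.png 564 -71.5 72
```

```text
shift [ 56.6 141.5  28.3] rot [ 0.14  0.03 13.92] | tcp [517.7  73.7 208. ] head -4.08 j7 -0.4 t 43.6 F [ 0.1  1.4 -0.5] gap 64.9
scene 813 lid~ [607.6  93.9] px [259. 247.]
  net 0.89 [606.  92.  -5.]
  net 0.68 [604.  41.   3.]
  net 0.58 [610. 141.  -1.]
  net 0.62 [600.  37.  -1.]
```

View pics/kl1.png

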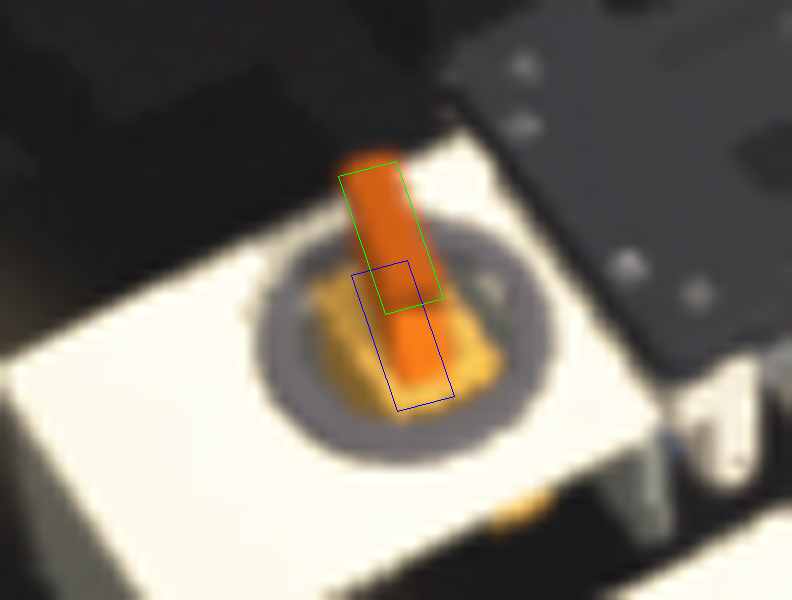

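View pics/scene_e1.png

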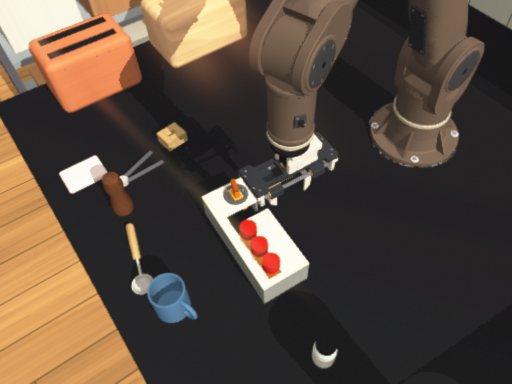

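Request:
apply_moves:
  plan:
    - [60,[28,48,0],[0,0,0]]
    - [60,[28,48,0],[0,0,0]]
    - [60,[0,45,0],[0,0,0]]
    - [50,[0,0,20],[0,0,7]]
    - [40,[0,0,10],[0,0,7]]
    - [40,[0,0,0],[0,0,0]]

```text
clock: 44.6
eef_pos: [0.5719, -0.0818, 0.1759]
orientation: [0.002, 0.987, -0.162, 0.001]
force: [0.4, 0.2, -0.3]
finger_gap: 0.0405
```

```bash
python3 go.py 563.5 -72.5 135 -18
```

```text
shift [-11.   -6.2  40.9] rot [ 0.24 -0.13 -0.66] | tcp [571.9 -81.8 175.9] head -18.66 j7 -0.33 t 44.6 F [ 0.4  0.2 -0.3] gap 40.5
```

Request:
apply_moves:
  plan:
    - [40,[-11,-6,10],[0.2,0,-0.6]]
    - [40,[0,0,22],[0,0,0]]
    - [40,[0,0,0],[0,0,0]]

```text
clock: 44.98
eef_pos: [0.5633, -0.0711, 0.1429]
orientation: [0.0, 0.988, -0.153, 0.001]
force: [-0.3, 0.5, -0.8]
finger_gap: 0.0401
```

```bash
python3 go.py 563.5 -72.5 91 -18; python3 kl.py kl2.png 563.5 -73 72
```

```text
shift [ 0.5  1.3 51.9] rot [-0.02 -0.15  0.45] | tcp [563.3 -71.1 142.9] head -17.55 j7 -0.33 t 44.98 F [-0.3  0.5 -0.8] gap 40.1
```

View pics/kl2.png

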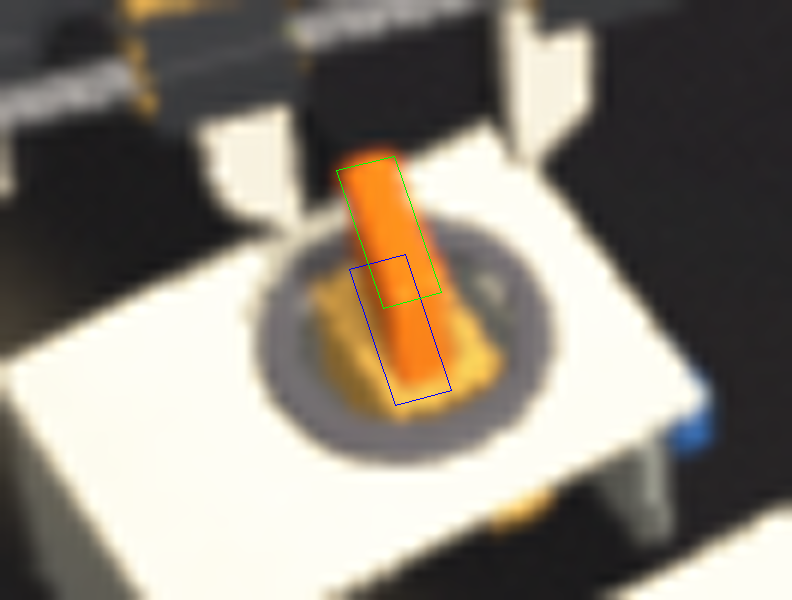

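Request:
apply_moves:
  plan:
    - [40,[0.5,1,20],[0,0,0.4]]
    - [40,[0,0,20],[0,0,0]]
    - [40,[0,0,9],[0,0,0]]
    - [40,[0,0,0],[0,0,0]]

```text
clock: 45.52
eef_pos: [0.5671, -0.0707, 0.0979]
orientation: [-0.001, 0.988, -0.154, 0.005]
force: [0.4, -0.1, 0.5]
finger_gap: 0.0397
```

```bash
python3 go.py 563.5 -73 90.5 -18
```

```text
shift [-2.8  3.3  7.4] rot [-0.19 -0.58  0.31] | tcp [567.1 -70.7  97.9] head -17.69 j7 -0.35 t 45.52 F [ 0.4 -0.1  0.5] gap 39.7
```

Request:
apply_moves:
  plan:
    - [40,[-2.8,3,6.5],[-0.2,-0.5,0.3]]
    - [30,[0,0,0],[0,0,0]]
    - [20,[0,0,0],[0,0,0]]
    - [16,[0,0,0],[0,0,0]]
    - [16,[0,0,0],[0,0,0]]
  grip_force: 5

```text
clock: 46.15
eef_pos: [0.5647, -0.0729, 0.0932]
orientation: [0.0, 0.988, -0.156, 0.002]
force: [0.6, 0.5, -0.4]
finger_gap: 0.0164
```

```bash
python3 go.py 563.5 -73 90 -18
```

```text
shift [-1.1  0.4  3.2] rot [-0.03 -0.23  0.  ] | tcp [564.7 -72.9  93.2] head -18.0 j7 -0.35 t 46.15 F [ 0.6  0.5 -0.4] gap 16.4
```

Request:
apply_moves:
  plan:
    - [16,[-0.5,0,2.5],[0,0,0]]
    - [14,[0,0,0],[0,0,0]]
    - [12,[0,0,0],[0,0,0]]
    - [8,[0,0,0],[0,0,0]]
    - [8,[0,0,0],[0,0,0]]
  grip_force: 6

```text
clock: 46.78
eef_pos: [0.5644, -0.0728, 0.0906]
orientation: [0.0, 0.988, -0.156, 0.002]
force: [0.1, 0.2, 0.7]
finger_gap: 0.0121
```

```bash
python3 go.py 563.5 -73 90 -18; python3 -c "
from h import *
print(st()['wrist_torque'])"
```

```text
shift [-0.8  0.4  0.6] rot [-0.03 -0.25  0.01] | tcp [564.4 -72.8  90.6] head -17.99 j7 -0.35 t 46.77 F [0.1 0.2 0.7] gap 12.1
[-0.06533747 -0.12889583 -0.02239762]
```

Request:
apply_moves:
  plan:
    - [5,[0,0,0],[0,0,0]]
    - [5,[0,0,0],[0,0,-8]]
    - [5,[0,0,0],[0,0,-8]]
    - [5,[0,0,0],[0,0,-8]]
    - [5,[0,0,0],[0,0,-8]]
    - [5,[0,0,0],[0,0,-8]]
    - [5,[0,0,0],[0,0,0]]
  grip_force: 45

```text
clock: 47.65
eef_pos: [0.5636, -0.0728, 0.0906]
orientation: [0.001, 0.98, 0.201, 0.001]
force: [0.8, 0.7, -0.6]
finger_gap: 0.0114
```

```bash
python3 go.py 563 -73.5 90 22; python3 -c "
from h import *
print(st()['wrist_torque'])"
```

```text
shift [-0.8  0.4  0.6] rot [ 0.11 -0.12  1.16] | tcp [563.6 -72.8  90.6] head 23.16 j7 0.25 t 47.65 F [ 0.8  0.7 -0.6] gap 11.4
[ 0.10070533 -0.20365417 -0.03619246]
```

Request:
apply_moves:
  plan:
    - [5,[0,0,0],[0,0,-8]]
    - [5,[0,0,0],[0,0,-8]]
    - [5,[0,0,0],[0,0,-8]]
    - [5,[0,0,0],[0,0,-8]]
    - [5,[0,0,0],[0,0,-8]]
    - [5,[0,0,0],[0,0,0]]

```text
clock: 48.4
eef_pos: [0.5632, -0.0733, 0.0905]
orientation: [0.001, 0.853, 0.523, 0.0]
force: [-0.2, 0.3, 1.0]
finger_gap: 0.0119
```

```bash
python3 go.py 562.5 -73.5 90 62; python3 -c "
from h import *
print(st()['wrist_torque'])"
```

```text
shift [-0.5 -0.6  0.5] rot [0.14 0.02 1.  ] | tcp [563.2 -73.3  90.5] head 63.0 j7 0.84 t 48.4 F [-0.2  0.3  1. ] gap 11.9
[ 0.18224323 -0.17378331 -0.04732017]
```

Request:
apply_moves:
  plan:
    - [5,[0,0,0],[0,0,-8]]
    - [5,[0,0,0],[0,0,-8]]
    - [5,[0,0,0],[0,0,-8]]
    - [5,[0,0,0],[0,0,-8]]
    - [5,[0,0,0],[0,0,0]]

```text
clock: 49.02
eef_pos: [0.5633, -0.0737, 0.0905]
orientation: [0.001, 0.68, 0.733, -0.0]
force: [-0.2, -0.1, 0.9]
finger_gap: 0.0118
```

```bash
python3 go.py 562.5 -73.5 90 97; python3 -c "
from h import *
print(st()['wrist_torque'])"
```

```text
shift [ 0.3 -0.7  0.5] rot [ 0.07  0.14 -2.76] | tcp [563.3 -73.7  90.5] head 94.24 j7 1.3 t 49.02 F [-0.2 -0.1  0.9] gap 11.8
[ 0.21682596 -0.20194223  0.03963655]
```

Request:
apply_moves:
  plan:
    - [5,[0,0,0],[0,0,-5]]
    - [5,[0,0,0],[0,0,-5]]
    - [5,[0,0,0],[0,0,-4]]

```text
clock: 49.4
eef_pos: [0.5631, -0.0739, 0.0905]
orientation: [0.001, 0.593, 0.805, -0.001]
force: [-0.5, -0.6, 2.1]
finger_gap: 0.0121
```

```bash
python3 go.py 562.5 -73.5 90 97; python3 -c "
from h import *
print(st()['wrist_torque'])"
```

```text
shift [ 0.6 -0.5  0.5] rot [ 0.02  0.16 10.28] | tcp [563.1 -73.9  90.5] head 107.28 j7 1.49 t 49.4 F [-0.5 -0.6  2.1] gap 12.1
[ 0.20427906 -0.03015581 -0.81826329]
```

Request:
apply_moves:
  plan:
    - [5,[0,0,0],[0,0,9]]
    - [5,[0,0,0],[0,0,9]]
    - [5,[0,0,0],[0,0,0]]

```text
clock: 49.78
eef_pos: [0.563, -0.0737, 0.0906]
orientation: [0.001, 0.721, 0.693, -0.001]
force: [-0.1, 0.7, -0.1]
finger_gap: 0.0117
```

```bash
python3 go.py 562.5 -73.5 90 88; python3 -c "
from h import *
print(st()['wrist_torque'])
shot('scene','sc_f.png')"; python3 kl.py kl3.png 563 -73.5 -3; python3 -c "
import cv2
a=cv2.imread('pics/sc_f.png')[150:250,170:300]; cv2.imwrite('pics/sc_f2.png',cv2.resize(a,None,fx=6,fy=6,interpolation=cv2.INTER_CUBIC))"
```

```text
shift [ 0.2 -0.5  0.6] rot [ 0.04  0.14 -0.22] | tcp [563.  -73.7  90.6] head 87.78 j7 1.2 t 49.77 F [-0.1  0.7 -0.1] gap 11.7
[ 0.14407807 -0.1217648   0.07317106]
```

View pics/sc_f2.png

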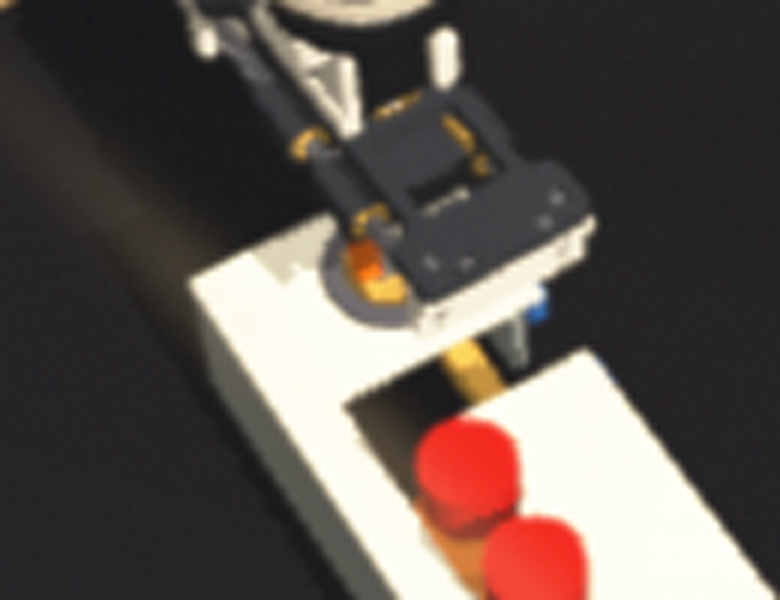

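Request:
apply_moves:
  plan:
    - [5,[0,0,-4],[0,0,0]]
    - [5,[0,0,-8],[0,0,0]]
    - [5,[0,0,-8],[0,0,0]]
    - [5,[0,0,-10],[0,0,0]]
    - [5,[0,0,-20],[0,0,0]]
    - [5,[0,0,-40],[0,0,0]]
    - [5,[0,0,0],[0,0,0]]

```text
clock: 50.75
eef_pos: [0.5632, -0.0734, 0.1862]
orientation: [0.001, 0.718, 0.696, -0.0]
force: [0.0, 0.7, -0.7]
finger_gap: 0.0118
```

```bash
python3 go.py 576 -391 180 96; python3 jars.py f1; python3 -c "
import cv2
a=cv2.imread('pics/scene_f1.png')[130:260,170:320]; cv2.imwrite('pics/sc_f3.png',cv2.resize(a,None,fx=5,fy=4.6,interpolation=cv2.INTER_CUBIC))"
```

```text
shift [-317.    22.8    6.8] rot [ 0.08  0.1  -7.81] | tcp [563.2 -73.4 186.2] head 88.19 j7 1.29 t 50.75 F [ 0.   0.7 -0.7] gap 11.8
scene 785 lid~ [607.4  94.5] px [260. 247.]
  net 0.92 [611. 139.   3.]
  net 0.71 [602.  37.   3.]
  net 0.55 [605.  90.  -4.]
  net 0.71 [605.  91.   3.]
  net 0.65 [601.  36.   3.]
  net 0.58 [609. 137.   3.]
```

View pics/sc_f3.png

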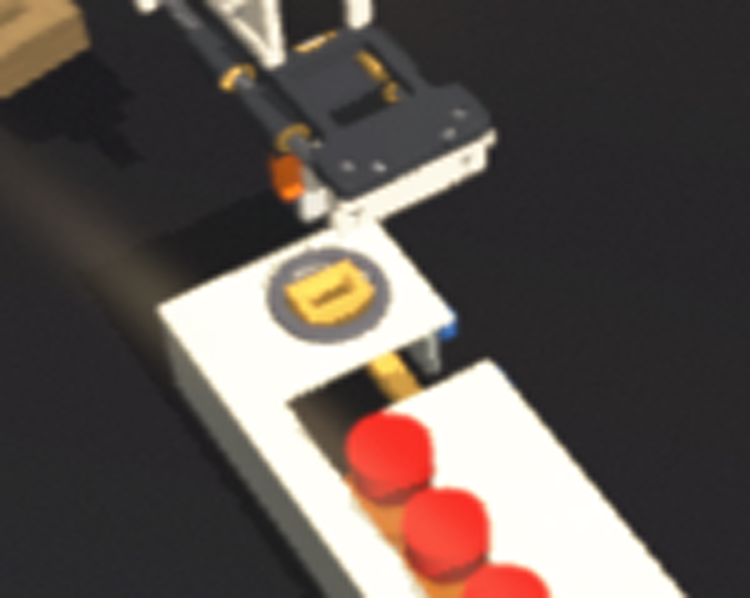

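Request:
apply_moves:
  plan:
    - [5,[-53,0,0],[0,0,0]]
    - [5,[-53,0,0],[0,0,0]]
    - [5,[-53,0,0],[0,0,0]]
    - [5,[-53,5,0],[0,0,0]]
    - [5,[-53,5,0],[0,0,0]]
    - [5,[-50,5,0],[0,0,0]]
    - [5,[0,0,0],[0,0,-7.8]]
    - [5,[0,0,0],[0,0,0]]

```text
clock: 51.95
eef_pos: [0.5623, -0.3971, 0.1714]
orientation: [-0.009, 0.667, 0.745, -0.004]
force: [-0.6, 0.4, -0.5]
finger_gap: 0.0116
```

```bash
python3 go.py 576.3 -391.3 110 96
cat > kh.py <<'E'
from fit import projN
from m import *
import sys
s=st(); q=s['orientation']; Rt=Ro.from_quat([q[1],q[2],q[3],q[0]]).as_matrix(); bias=np.array([2,1.3,0])
n='scene'; p,d=cams.camera(n); f=12; c=projN(np.array([s['eef_pos']-[0,0,.03]]),n)[0].astype(int)
b=p[c[1]-25:c[1]+25,c[0]-33:c[0]+33]; b=cv2.resize(b,None,fx=f,fy=f,interpolation=cv2.INTER_CUBIC)[:, :, ::-1].copy()
def box(X,col):
    u=projN(X/1000,n); cv2.polylines(b,[((u-c+[33,25]+.5)*f).astype(np.int32)],True,col,1)
yaw=np.radians(float(sys.argv[2]))
for L,W,z in [(16,6,0),(16,6,26),(36,12,26),(36,12,60)]:
    P=np.array([(-L/2,-W/2),(L/2,-W/2),(L/2,W/2),(-L/2,W/2)]); R=np.array([[np.cos(yaw),-np.sin(yaw)],[np.sin(yaw),np.cos(yaw)]]); P=P@R.T
    box(s['eef_pos']*1000+bias+(P[:,1:2]*Rt[:,0]+P[:,:1]*Rt[:,1]+(32.5-z)*Rt[:,2]),(0,255,0))
a=np.radians(6);R=np.array([[np.cos(a),-np.sin(a)],[np.sin(a),np.cos(a)]])
for L,W in [(64,54),(26,16)]:
    P=np.array([(-L/2,-W/2),(L/2,-W/2),(L/2,W/2),(-L/2,W/2)])@R.T+[578,-390]; box(np.c_[P,np.full(4,34)],(255,0,0))
cv2.imwrite('pics/'+sys.argv[1],b)
E
python3 kh.py kh1.png 0
```

```text
shift [ 3.7 15.6 61.1] rot [-1.01 -0.43  0.33] | tcp [ 562.3 -397.1  171.4] head 96.33 j7 1.93 t 51.95 F [-0.6  0.4 -0.5] gap 11.6
```

View pics/kh1.png

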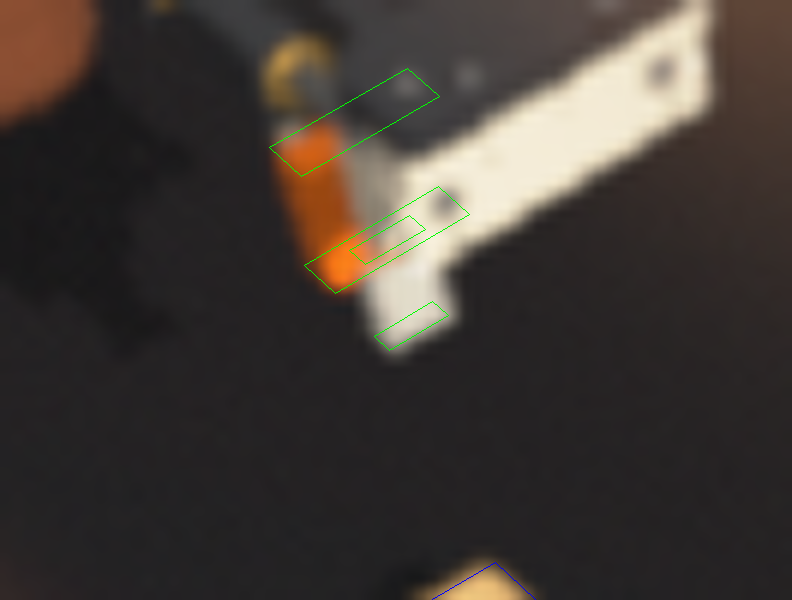

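Request:
apply_moves:
  plan:
    - [5,[3.5,15.5,0],[-1,-0.4,0.3]]
    - [5,[0,0,30],[0,0,0]]
    - [5,[0,0,30],[0,0,0]]
    - [5,[0,0,0],[0,0,0]]

```text
clock: 52.5
eef_pos: [0.5818, -0.3867, 0.1105]
orientation: [0.002, 0.671, 0.742, 0.002]
force: [0.2, 0.1, -0.1]
finger_gap: 0.0117
```

```bash
python3 go.py 576.3 -391.3 80 96
```

```text
shift [-4.  -6.1 30.4] rot [ 0.25  0.02 -0.24] | tcp [ 581.8 -386.7  110.5] head 95.76 j7 1.87 t 52.5 F [ 0.2  0.1 -0.1] gap 11.7
```

Request:
apply_moves:
  plan:
    - [5,[-4,-6,10],[0.2,0,-0.2]]
    - [5,[0,0,15],[0,0,0]]
    - [5,[0,0,0],[0,0,0]]

```text
clock: 52.88
eef_pos: [0.5781, -0.3909, 0.0867]
orientation: [0.002, 0.669, 0.743, 0.001]
force: [-0.2, 0.4, 0.2]
finger_gap: 0.0115
```

```bash
python3 go.py 576.3 -391.3 71 96
```

```text
shift [-0.1 -1.9 15.7] rot [ 0.23  0.13 -0.03] | tcp [ 578.1 -390.9   86.7] head 95.97 j7 1.86 t 52.88 F [-0.2  0.4  0.2] gap 11.5
```

Request:
apply_moves:
  plan:
    - [5,[0,-1.6,4],[0.2,0.1,0]]
    - [5,[0,0,10],[0,0,0]]
    - [5,[0,0,0],[0,0,0]]

```text
clock: 53.25
eef_pos: [0.5769, -0.3915, 0.0726]
orientation: [0.001, 0.67, 0.743, 0.0]
force: [-1.1, -0.6, -1.1]
finger_gap: 0.012
```

```bash
python3 go.py 576.3 -391.3 71 96; python3 kh.py kh2.png 0
```

```text
shift [ 0.3 -0.5  1.6] rot [ 0.08  0.07 -0.07] | tcp [ 576.9 -391.5   72.6] head 95.93 j7 1.86 t 53.25 F [-1.1 -0.6 -1.1] gap 12.0
```

View pics/kh2.png

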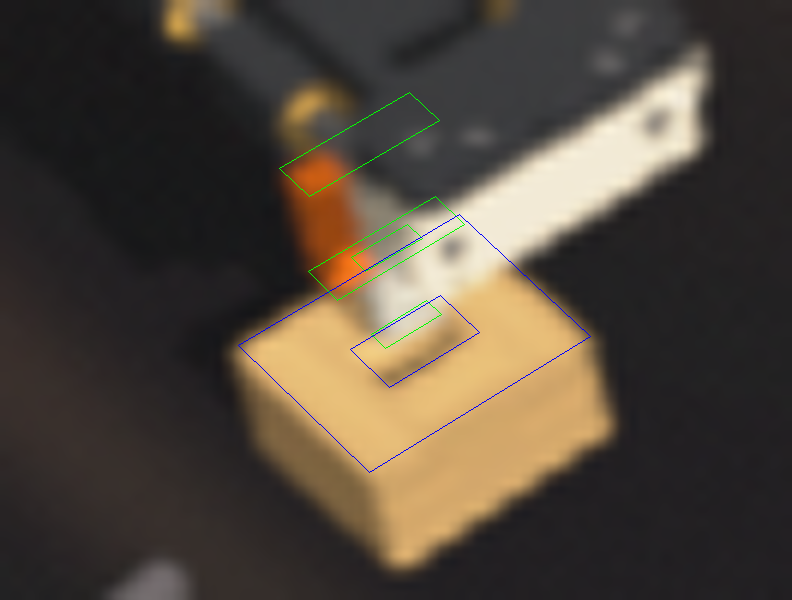

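Request:
apply_moves:
  plan:
    - [5,[0.2,-0.4,5],[0,0,0]]
    - [5,[0,0,5],[0,0,0]]
    - [5,[0,0,0],[0,0,0]]

```text
clock: 53.68
eef_pos: [0.577, -0.3915, 0.0628]
orientation: [0.002, 0.67, 0.743, 0.0]
force: [0.4, -0.2, 0.7]
finger_gap: 0.0117
```

```bash
python3 go.py 576.3 -391.3 40.5 96
```

```text
shift [ 0.3 -0.8 22.3] rot [ 0.15  0.11 -0.07] | tcp [ 577.  -391.5   62.8] head 95.93 j7 1.85 t 53.67 F [ 0.4 -0.2  0.7] gap 11.7
```

Request:
apply_moves:
  plan:
    - [5,[0.2,-0.5,4],[0,0,0]]
    - [5,[0,0,4],[0,0,0]]
    - [5,[0,0,3],[0,0,0]]
    - [5,[0,0,0],[0,0,0]]

```text
clock: 54.18
eef_pos: [0.5765, -0.3914, 0.051]
orientation: [0.002, 0.67, 0.743, 0.0]
force: [-0.3, -0.8, -0.7]
finger_gap: 0.0116
```

```bash
python3 go.py 576.3 -391.3 40.5 96
```

```text
shift [ 0.1 -0.3 10.5] rot [ 0.15  0.11 -0.06] | tcp [ 576.5 -391.4   51. ] head 95.94 j7 1.85 t 54.17 F [-0.3 -0.8 -0.7] gap 11.6
```

Request:
apply_moves:
  plan:
    - [5,[0,0,4],[0,0,0]]
    - [5,[0,0,4],[0,0,0]]
    - [5,[0,0,2],[0,0,0]]
    - [5,[0,0,1],[0,0,0]]

```text
clock: 54.68
eef_pos: [0.5769, -0.3915, 0.0405]
orientation: [0.002, 0.67, 0.743, 0.0]
force: [-4.9, 1.8, 15.0]
finger_gap: 0.0116
```

```bash
python3 go.py 576.3 -391.3 40.5 96
```

```text
shift [ 0.3 -0.5  0. ] rot [ 0.17  0.14 -0.07] | tcp [ 576.9 -391.5   40.5] head 95.93 j7 1.84 t 54.67 F [-4.9  1.8 15. ] gap 11.6
```

Request:
apply_moves:
  plan:
    - [5,[0,0,0],[0,0,0]]
    - [20,[0,0,0],[0,0,0]]
    - [35,[0,0,0],[0,0,0]]
    - [40,[0,0,0],[0,0,0]]
    - [40,[0,0,-15],[0,0,0]]
    - [40,[0,0,-30],[0,0,0]]
    - [60,[0,0,-50],[0,0,0]]
    - [60,[0,0,-50],[0,0,0]]
  grip_force: 10

```text
clock: 55.68
eef_pos: [0.5745, -0.3902, 0.1879]
orientation: [-0.001, 0.669, 0.743, -0.0]
force: [-0.1, -1.1, -0.3]
finger_gap: 0.0556
```

Request:
apply_moves:
  plan:
    - [60,[-20,-50,0],[0,0,0]]
    - [60,[-20,-50,0],[0,0,0]]
    - [60,[-20,-50,0],[0,0,0]]
    - [60,[-20,-50,0],[0,0,0]]
    - [60,[0,0,0],[0,0,0]]

```text
clock: 56.3
eef_pos: [0.3828, -0.4943, 0.1988]
orientation: [0.006, 0.669, 0.744, 0.0]
force: [0.8, -0.3, -0.3]
finger_gap: 0.0601
```

```bash
python3 go.py 500 -391.3 200 96; python3 jars.py g1; python3 fit2.py; python3 kb.py 578 -390 6 kb9.png; python3 -c "
from h import *
for n in ['scene','top']:
    cams.camera(n)
    for t in ['key','key_block','spice_jar','bolt_tip']: print(n,t,[(round(r['conf'],2),(w(r['at'],n)*1000).round(0)) for r in spotter.place_of(t,n)])"
```

```text
shift [ 90.  127.5  -0.9] rot [0.51 0.49 0.09] | tcp [ 382.8 -494.3  198.8] head 96.09 j7 2.22 t 56.3 F [ 0.8 -0.3 -0.3] gap 60.1
scene 795 lid~ [607.5  94.4] px [260. 247.]
  net 0.78 [612. 139.   3.]
  net 0.74 [606.  90.  -0.]
  net 0.63 [604.  41.   3.]
  net 0.76 [609. 135.  -1.]
  net 0.48 [608.  88.  -1.]
  net 0.45 [600.  35.   4.]
top [ 40.  59. 255.]
top [605.95 -16.01] -3.3 0.158729409837754
scene [ 29.  39. 247.]
scene [600.82 -15.12] -3.33 0.073063743745886
scene key [(0.69, array([ 575., -390.,   10.]))]
scene key_block [(0.57, array([ 583., -389.,   -1.]))]
scene spice_jar [(0.61, array([621., 348.,   1.]))]
scene bolt_tip [(0.46, array([556.,   5.,  44.]))]
top key [(0.66, array([ 576., -396.,    7.]))]
top key_block [(0.85, array([ 579., -392.,    1.]))]
top spice_jar [(0.57, array([619., 346.,   1.]))]
top bolt_tip [(0.41, array([557.,   3.,  40.]))]
```

View pics/kb9.png

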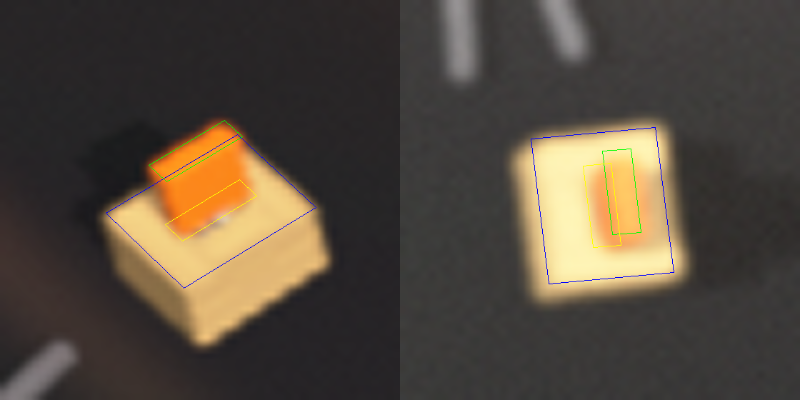

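View pics/fit_scene.png

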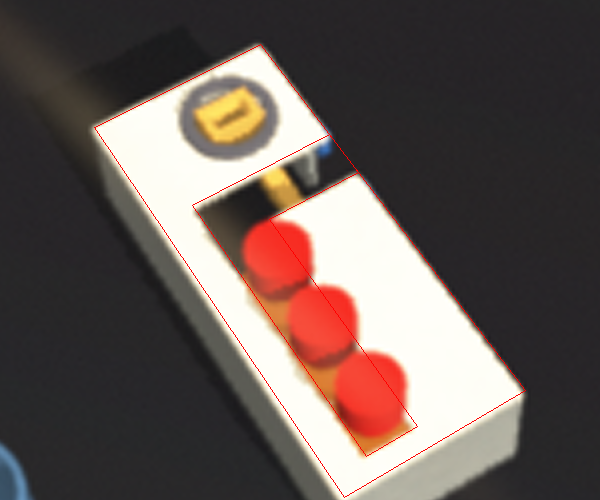

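View pics/scene_g1.png

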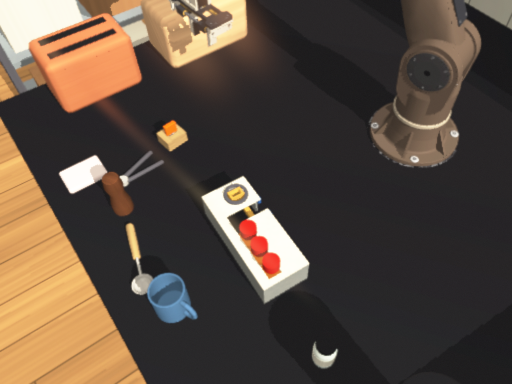

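```bash
python3 -c "
from h import *
for n,c in [('top',(371,173)),('scene',(172,135))]:
    p,d=cams.camera(n); C=cloud(d,n); r=spotter.cut_out('key',n)[0]; P=C[r['pixels']]; print(n,'key z pct',np.percentile(P[:,2],[50,80,90,97]).round(4), cv2.minAreaRect((P[P[:,2]>.06][:,:2]*1000).astype(np.float32)))
o=[]
for n,(y0,y1,x0,x1) in [('scene',(175,225,205,272)),('top',(145,195,240,307))]:
    for t in ['0','_g1']:
        f='pics/%s%s.png'%(n,t); o.append(cv2.resize(cv2.imread(f)[y0:y1,x0:x1],(400,299),interpolation=cv2.INTER_CUBIC))
cv2.imwrite('pics/cmp.png',np.vstack([np.hstack(o[:2]),np.hstack(o[2:])]))
"
```

```text
top key z pct [0.064  0.0698 0.0714 0.0737] ((574.6937255859375, -393.2351379394531), (34.477516174316406, 12.594672203063965), 5.584731578826904)
scene key z pct [0.054  0.0655 0.0671 0.0686] ((579.674072265625, -387.4905700683594), (31.652992248535156, 16.343124389648438), 13.905978202819824)
```

View pics/cmp.png

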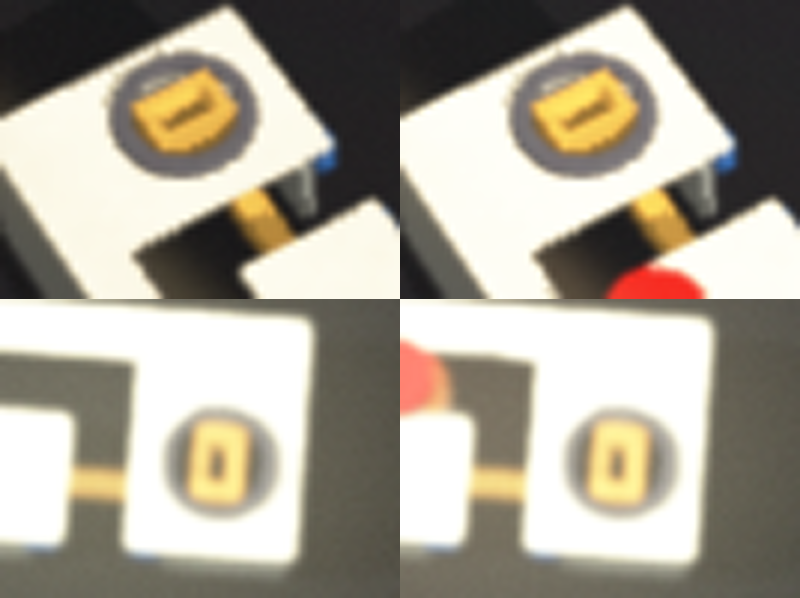

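```bash
python3 -c "
from m import *
from fit import projN
def rect(f,n):
    p=cv2.imread(f)[:,:,::-1]
    g=np.arange(-26,26,.5); X,Y=np.meshgrid(g,g,indexing='ij')
    P=np.c_[X.ravel()+563.3,Y.ravel()-73,np.full(X.size,84)]/1000
    u=projN(P,n).reshape(X.shape+(2,)).astype(np.float32)
    return cv2.cvtColor(cv2.remap(np.ascontiguousarray(p),u[...,0],u[...,1],cv2.INTER_CUBIC),cv2.COLOR_RGB2GRAY)
g=np.arange(-26,26,.5);X,Y=np.meshgrid(g,g,indexing='ij'); m=((np.hypot(X,Y)<21)*255).astype(np.uint8)
for n in ['scene','top']:
    a=rect('pics/%s0.png'%n,n)
    for t in ['_e1','_f1','_g1']:
        b=rect('pics/%s%s.png'%(n,t),n); W=np.eye(2,3,dtype=np.float32)
        try:
            cc,W=cv2.findTransformECC(a,b,W,cv2.MOTION_EUCLIDEAN,(3,300,1e-7),m,3); print(n,t,cc,np.degrees(np.arctan2(W[1,0],W[0,0])),W[:,2])
        except Exception as e: print(n,t,'fail')
"
```

```text
scene _e1 fail
scene _f1 0.997364119108539 0.057148743 [ 0.03967512 -0.0590899 ]
scene _g1 0.9986766218129691 0.043733466 [0.00784561 0.04592144]
top _e1 fail
top _f1 fail
top _g1 0.9990327682190528 0.20785454 [ 0.02980763 -0.19973326]
```

```bash
python3 -c "
from h import *
print(ctrl.job_done())"
```

```text
the job is handed in; nothing more can be done
None
```

I've finished and handed in the job: all three red-lidded jars are locked in the rack's side arm and the key is back in its block. It took about 56 s of the 210 s allowed.

I took the key from its block, pushed it home in the lock and turned it clockwise to the stop. Then I carried the three jars in through the lane and round the corner. The first jar was knocked about 35 mm back along the arm after I had placed it. I pushed it back to the end with the second jar. Finally I turned the key all the way back, drew it out and seated it in its block.

Last checks:
- **Jars:** They stand upright in the arm at about rack y = 155, 106 and 55 mm. The corner and lane looked empty in the pictures.
- **Lock:** The plug's angle matches the first pictures to within about 0.2°, and the bolt shows across the lane again.
- **Bolt tip:** The network put it 2 to 6 mm lower in y than at the start. I took that as noise because the plug angle agreed.
- **Key:** It met a firm 15 N stop at the same height at which I had gripped it in the block (within 0.3 mm), and it looks the same as in the first picture.
- **Spice jar:** It is still at its first position, within the camera error.

The two cameras disagreed by 3 to 5 mm throughout. My rack fit in the top picture was poor, so I relied on the scene camera and on what the gripper felt.

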